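# Load the specimen warmer, set its time sleeve to 5 and start it

## Task

Put all the orange-capped specimen pots upright on the floor of the warmer's loading bay, each in a compartment, then lower the amber lid gently until it is fully closed. After that turn the scale sleeve to 5, and last of all pull the red start knob out to its stop, hold it there for about half a second and let it spring back. Leave the slide box, the reagent bottle and the scissors where they are.

Things in the scene. Friction and masses are not known exactly. Their poses are not given: they have to be found in the camera images.
- warmer: Low white specimen warmer fixed to the bench, 180 mm deep (x), 420 wide (y), turned by up to 8 degrees. Own axes: x away from the robot, y to robot's left, z up. Origin at bench level; front face at x = -95 mm, rear at +85, sides at y = -210 and +210. Bay at y above -80; behind it, x +30..+85, a solid plinth 62 mm high bears the lid's hinge.
- bay (a point): Centre of the loading bay's floor, 8 mm above the bench. Bay inside, in the warmer's axes: x -90..+30, y -80..+205 mm. Front and left walls 5 mm thick, tops 36 mm above the bench; plinth behind; control block (50 mm high) right. Four dividers along x, 3 mm thick, tops 22 mm up, make five compartments side by side, 54 mm wide (y), 120 mm deep (x).
- block (a point): Centre of the top of the solid control block, 50 mm above the bench: the warmer's right part, y -210..-80 mm, x -95..+85. The scale sleeve stands on its top, the red start knob on its front face.
- bay1 (a point): Centre of the floor of compartment 1 (1 = robot's left-most), 8 mm above the bench; axes as the warmer's. Where the underside of a pot goes.
- bay2 (a point): Centre of the floor of compartment 2 (1 = robot's left-most), 8 mm above the bench; axes as the warmer's. Where the underside of a pot goes.
- bay3 (a point): Centre of the floor of compartment 3 (1 = robot's left-most), 8 mm above the bench; axes as the warmer's. Where the underside of a pot goes.
- bay4 (a point): Centre of the floor of compartment 4 (1 = robot's left-most), 8 mm above the bench; axes as the warmer's. Where the underside of a pot goes.
- bay5 (a point): Centre of the floor of compartment 5 (1 = robot's left-most), 8 mm above the bench; axes as the warmer's. Where the underside of a pot goes.
- pot1: Specimen pot, upright squat cylinder, 40 mm diameter, 45 mm high, about 60 g: white body, orange cap (top 17 mm). Origin at the centre of its underside, z up its axis. Starts upright on the bench, left of or in front of the warmer; 3 to 5 of the 5 pots are present.
- pot2: Specimen pot, upright squat cylinder, 40 mm diameter, 45 mm high, about 60 g: white body, orange cap (top 17 mm). Origin at the centre of its underside, z up its axis. Starts upright on the bench, left of or in front of the warmer; 3 to 5 of the 5 pots are present.
- pot3: Specimen pot, upright squat cylinder, 40 mm diameter, 45 mm high, about 60 g: white body, orange cap (top 17 mm). Origin at the centre of its underside, z up its axis. Starts upright on the bench, left of or in front of the warmer; 3 to 5 of the 5 pots are present.
- pot4: Specimen pot, upright squat cylinder, 40 mm diameter, 45 mm high, about 60 g: white body, orange cap (top 17 mm). Origin at the centre of its underside, z up its axis. Starts upright on the bench, left of or in front of the warmer; 3 to 5 of the 5 pots are present.
- pot5: Specimen pot, upright squat cylinder, 40 mm diameter, 45 mm high, about 60 g: white body, orange cap (top 17 mm). Origin at the centre of its underside, z up its axis. Starts upright on the bench, left of or in front of the warmer; 3 to 5 of the 5 pots are present.
- lid (a joint): Transparent amber lid over the bay, hinged along its far edge. 0 = closed (level), grows as it opens; starts standing up at about 1.6 to 1.8 rad; limit 1.85. The lid weighs 250 g and its hinge is stiff (a push of a few newtons near the free edge moves it), so it stays where it is left at any angle; it can be closed by pushing its outer face over and down with closed fingers.
- lid_hinge (a point): Fixed point on the lid's hinge line (along the warmer's y), mid-width, 66 mm above the bench. Closed, the lid reaches 157 mm from here to the warmer's -x, is 282 mm wide, and its outer face lies 6 mm above this point; a 22 mm skirt hangs from its front edge; a black tab 100 mm wide, 8 mm thick sticks out 18 mm further at mid-width. Open, it stands up.
- lid_edge (a point): Point of the lid's outer face at its free edge, mid-width, 157 mm from the hinge line and 6 mm outward; moves with the lid. It does not include the tab beyond.
- sleeve (a joint): Angle of the detented scale sleeve (vertical axis): 0.4 rad per number, 0 rad reads 0, 2.0 reads 5, 2.4 reads 6; stops at 0 and 6. Grows anticlockwise seen from above. Spring detents (about 0.2 N m to get past) pull it into each whole number. Starts between 0 and 2.
- sleeve_index (a point): Middle of the red index line on the block's top, on the robot's side of the sleeve. The sleeve reads the number whose white tick meets this line.
- sleeve_grip (a point): Point on the sleeve's axis, 83 mm above the bench, at the height to grip. The sleeve: ribbed grey drum, 44 mm diameter, from 58 to 96 mm above the bench with a blue disc on top, rising from a black skirt 112 mm diameter, top 58 mm up, which bears white numerals 0 to 6 and turns with it.
- start (a joint): Travel of the sprung start knob: 0 = home, in; 0.030 m = pulled out to its stop, towards the warmer's own -x (towards the robot). Spring: about 3 N at home, 6 N at the stop; springs back by itself when let go.
- start_knob (a point): Centre of the red start knob, a round knob 26 mm diameter and 20 mm long with its axis along the warmer's x, 32 mm above the bench; at home its centre is 30 mm in front of the front face. Moves with the knob.
- slide_box: Bystander: blue slide box 90 x 130 x 35 mm, origin under its centre. Leave alone.
- reagent: Bystander: amber reagent bottle, 50 mm diameter, 100 mm high, origin under its centre. Leave alone.
- scissors: Bystander: blue-handled scissors lying flat, 170 mm long, origin under the middle. Leave alone.
Mind the look-alikes: they are no part of the job. What is shaped like the pot3 but purple or turquoise is not meant.

How it is judged:
By the outcome, as a careful person would: the job done as asked, in the order asked, and still so for the second after the job is handed in, with the robot touching nothing.
Of pot1, pot2, pot3, pot4, pot5 only 3 to 5 are there at a start; the rules pass over those that are not, and their reading is None.
At some moment in a run one of pot1, pot2, pot3, pot4, pot5 may be knocked a few centimetres aside while the robot is not near it.
Once in a run the grip may slacken for a moment while it holds something.
It also fails if it takes over 210 s, if anything falls off the work surface, if the arm or the gripper's body presses on something with over 40 N, if the wrist force passes 120 N, or if a joint passes its speed limit or range.

## Robot

A 7-joint arm with a two-finger parallel gripper is mounted at the origin on the work surface. World frame = base frame: x ahead of the robot, y to its left, z up, the work surface at z = 0. Lengths are in m, angles in rad, forces in N, time in s.
With the tool pointing down it reaches from about 0.4 to 0.875 m from the base axis. Payload 19.3 kg.
Tool frame: the origin (TCP) lies at the very end of the fingers, on their centre line; the grasp point (between the pads) lies 19 mm behind it; x points along the fingers, y is the direction in which the jaws open and shut, and the axes are right-handed (so a half turn about x gives the same grasp; the last joint's range is limited). The gripper opens to 85 mm and grips with 20 to 120 N. Pads are 22 mm wide; open, the fingers measure 114 mm over their backs; the gripper's body (76 mm by 85 mm) begins 54 mm behind the grasp point. The pads swing forward as they close: fully open they stand 13 mm farther back than shut.
Start: joints at [1.068, 0.521, -0.036, 1.599, 0.021, 1.021, -0.113], TCP at [0.262, -0.567, 0.231] pointing down, gripper open.
Joint ranges: [-2.91, 2.91], [-0.3, 2.13], [-1.5, 1.42], [0.17, 2.43], [-1.26, 4.41], [0.16, 1.93], [-2.52, 2.52]. Speed limits (rad/s): [1.89, 1.89, 2.39, 2.39, 3.01, 3.01, 3.01].

## Interface

Orientations are given as a 3x3 rotation matrix whose columns are the frame's x, y, z axes.
In Python, from bench import arm, camera, ticket gives the robot as it stands. The module is installed in compiled form; this text tells all that it offers.
- The arm moves only by the tool step_arm, never from a script. Its argument "rows" is a list of rows, each a list of 5 numbers: the shift along the tool's x, y, z in cm, then the turn about the tool's x in rad, then the opening, from -1 (shut) to 1 (fully open). A call has 1 to 12 rows; each row shifts and turns the pose as measured when the row begins, along the tool's axes as they then stand; what a row does not reach is not made up. A row lasts 1/10 s, in which the tool goes at most 50 mm and 8.59 degrees, less where a joint would pass 70% of its speed; a pose out of reach is approached as far as the arm can. A call is refused whole if a number of a shift passes 5 or a number of a turn 0.15, either way. A call with a gripper value outside its range is refused whole. The fingers move at their own pace and stop on an object; "newtons" is the grip in N (left out, the last holds). Time passes only in rows, so rows that do not move let the fingers close. It gives the time, the measured TCP pose, the force and the opening at its end, in the units of the state.
- arm.observe(): the state, without advancing time (a new reading comes with each control period).
- camera(name): name is "scene" or "side" or "wrist"; returns a dict with "frame" (384x512x3 uint8, red, green, blue), "z_map" (384x512 float32, m along the optical axis (not along the pixel's ray), 0 where there is no reading), "fx", "fy", "cx", "cy" (pixels), "k1" (the pictures are not rectified: a ray, as slopes to the right and down, at radius r is drawn at 1 + k1 r^2 times it, then the intrinsics apply), "origin" and "rotation" of the camera in the world; the wrist camera has in their place "tool_from_camera" (4x4, takes a point from camera to tool coordinates, whose origin is the TCP and whose axes are the tool frame's). Camera axes: x right, y up, looking along -z (the intrinsics and any distortion apply to the point x, -y, -z); pixel columns grow to the right and rows downward; lengths in m; the calibration is good to about 2 mm. A picture is of the moment at which its call begins: read the wrist's pose just before it.
- ticket.hand_in(): hands the job in, once; it reports no verdict.
The state is a dict: "time": time; "joints": joint angles; "qd": joint speeds; "joint_torque": joint torques, N m; "eef_pos": TCP position; "tool_rot": TCP orientation; "force": force on the tool from outside, world axes, zero at the start; "moment": the same for the moment, N m; "opening": opening from 0.0 (shut) to 1.0 (fully open).
Only numpy, scipy, OpenCV 4.12 (cv2) and the standard library are available. Lean on these libraries where they do the work, as an engineer would, in place of code of your own. Each camera call takes 0.05 s, during which the arm holds its last target.

## Working session

There is one attempt and no reset: what is moved stays moved. The work goes in short steps, Python scripts to look and compute and a tool call to move; the robot and the scene stay as the last step left them, time stands still between calls to the robot, and variables do not carry over. Pictures are saved under pics/ and viewed, and the job is handed in when it is done.

Besides the shell and the picture viewer there is one more tool, called after ">>>" by a JSON object that holds its "op" and its "data". step_arm: Moves the arm, as the interface text tells. Its arguments: {"type":"object","properties":{"rows":{"type":"array"},"newtons":{"type":"number"}},"required":["rows"]}

```bash
ls; mkdir -p pics; python3 - <<'E'
from bench import arm,camera
import cv2
s=arm.observe(); print({k:(v if not hasattr(v,'round') else v.round(3) if not isinstance(v,float) else v) for k,v in s.items()})
for n in ["scene","side","wrist"]:
    c=camera(n); cv2.imwrite(f"pics/{n}0.png",c["frame"][:,:,::-1])
    print(n,{k:v for k,v in c.items() if k not in("frame","z_map")})
E
```

```text
pics
{'time': 0.0, 'joints': array([ 1.068,  0.522, -0.036,  1.6  ,  0.021,  1.021, -0.113]), 'qd': array([-0.   , -0.002, -0.001,  0.   ,  0.001, -0.002, -0.   ]), 'joint_torque': array([-0.0000e+00, -9.2711e+01,  1.9790e+00, -3.6993e+01,  1.8000e-02,
        8.0000e-03, -0.0000e+00]), 'eef_pos': array([ 0.262, -0.567,  0.231]), 'tool_rot': array([[-0.001,  0.419, -0.908],
       [ 0.001, -0.908, -0.419],
       [-1.   , -0.001,  0.   ]]), 'force': array([0.13 , 0.263, 0.098]), 'moment': array([-0.021,  0.08 , -0.007]), 'opening': 1.0001915239741188}
scene {'fx': 346.836797434625, 'fy': 346.836797434625, 'cx': 250.4308587753645, 'cy': 188.80473217775116, 'k1': -0.06633578709108323, 'origin': array([ 1.16501156, -0.38916273,  0.85021132]), 'rotation': array([[ 0.49985644, -0.6230276 ,  0.60164786],
       [ 0.86603438,  0.35046272, -0.35659549],
       [ 0.01131369,  0.69929428,  0.71474437]])}
side {'fx': 388.51390353679716, 'fy': 388.51390353679716, 'cx': 253.42250302576605, 'cy': 199.4238609259892, 'k1': -0.07682850420616348, 'origin': array([0.11550062, 0.79290956, 0.65044089]), 'rotation': array([[-0.87791045,  0.2591613 , -0.40262721],
       [-0.47854391, -0.4460844 ,  0.75630975],
       [ 0.0164005 ,  0.85664703,  0.51564222]])}
wrist {'fx': 342.5028265576063, 'fy': 342.5028265576063, 'cx': 253.68336632131712, 'cy': 190.17087111787853, 'k1': -0.0010060124185682158, 'tool_from_camera': array([[-4.83990222e-04,  2.89710046e-01, -9.57114337e-01,
        -1.42154957e-01],
       [ 9.99999876e-01,  2.47663675e-05, -4.98179870e-04,
         9.28559121e-04],
       [-1.20623468e-04, -9.57114459e-01, -2.89710022e-01,
        -7.49211266e-02],
       [ 0.00000000e+00,  0.00000000e+00,  0.00000000e+00,
         1.00000000e+00]])}
```

View pics/scene0.png

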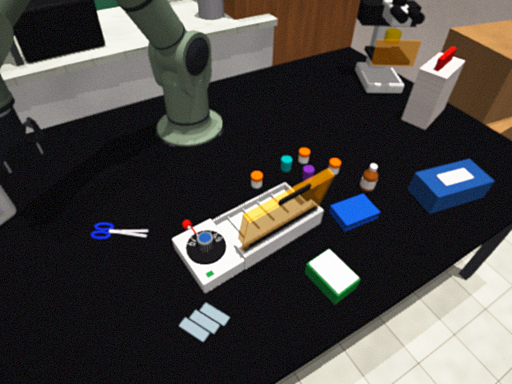

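View pics/side0.png

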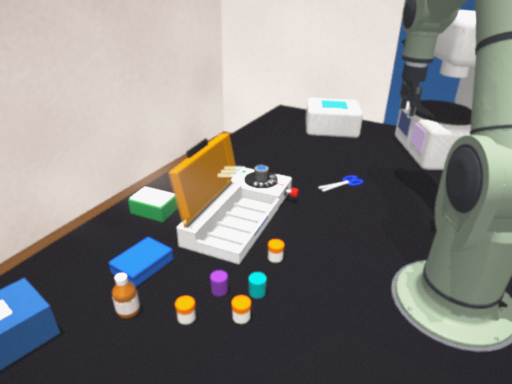

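View pics/wrist0.png

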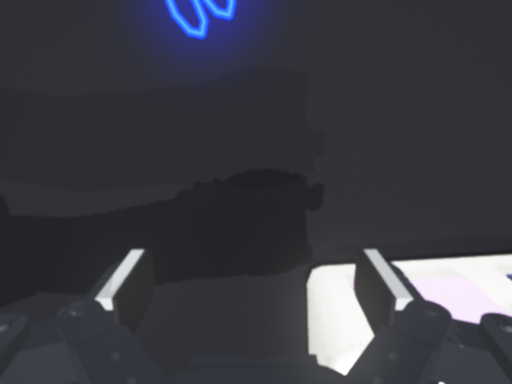

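Three orange pots: scene (257,180), (304,155) and (334,166); side (276,250), (241,309) and (186,310). There are also purple and turquoise look-alikes. Next I'll write the helpers and measure.

```bash
cat > h.py <<'E'
import numpy as np, cv2
from bench import arm,camera
def get(n):
    s=arm.observe(); c=camera(n)
    if n=="wrist":
        T=np.eye(4); T[:3,:3]=s["tool_rot"]; T[:3,3]=s["eef_pos"]
        M=T@np.array(c["tool_from_camera"]); c["origin"]=M[:3,3]; c["rotation"]=M[:3,:3]
    c["hsv"]=cv2.cvtColor(c["frame"],cv2.COLOR_RGB2HSV)
    return c
def slopes(c,uv):
    uv=np.atleast_2d(np.asarray(uv,float))
    d=np.stack([(uv[:,0]-c["cx"])/c["fx"],(uv[:,1]-c["cy"])/c["fy"]],1); p=d.copy()
    for _ in range(20): p=d/(1+c["k1"]*(p**2).sum(1,keepdims=True))
    return p
def rays(c,uv):
    p=slopes(c,uv); return np.stack([p[:,0],-p[:,1],-np.ones(len(p))],1)@c["rotation"].T
def plane(c,uv,z):
    r=rays(c,uv); t=(z-c["origin"][2])/r[:,2]; return c["origin"]+r*t[:,None]
def cloud(c,uv):
    uv=np.atleast_2d(uv).astype(int); z=c["z_map"][uv[:,1],uv[:,0]]
    return c["origin"]+rays(c,uv)*z[:,None]
def proj(c,P):
    q=(np.atleast_2d(P)-c["origin"])@c["rotation"]; s=np.stack([q[:,0]/-q[:,2],-q[:,1]/-q[:,2]],1)
    s=s*(1+c["k1"]*(s**2).sum(1,keepdims=True)); return s*[c["fx"],c["fy"]]+[c["cx"],c["cy"]]
def two(c1,p1,c2,p2):
    a=rays(c1,p1)[0];b=rays(c2,p2)[0]
    A=np.stack([a,-b],1); t=np.linalg.lstsq(A,c2["origin"]-c1["origin"],rcond=None)[0]
    x=c1["origin"]+a*t[0]; y=c2["origin"]+b*t[1]; return (x+y)/2,np.linalg.norm(x-y)
def blobs(c,lo,hi,amin=15):
    m=cv2.inRange(c["hsv"],np.array(lo),np.array(hi)); n,l,st,ce=cv2.connectedComponentsWithStats(m)
    return [(ce[i],st[i]) for i in range(1,n) if st[i,4]>=amin],l
def allpts():
    v,u=np.mgrid[0:384,0:512]; return np.stack([u.ravel(),v.ravel()],1)
def save(c,name,crop=None,k=1):
    f=c["frame"][:,:,::-1]
    if crop: x0,y0,x1,y1=crop; f=f[y0:y1,x0:x1]
    cv2.imwrite("pics/"+name,cv2.resize(f,None,fx=k,fy=k,interpolation=cv2.INTER_CUBIC))
E
python3 - <<'E'
from h import *
np.set_printoptions(precision=4,suppress=True)
C={n:get(n) for n in("scene","side")}
for n,c in C.items():
    save(c,n+"1.png",(160,130,400,300) if n=="scene" else (100,110,320,340),3.3 if n=="scene" else 2.6)
    b,l=blobs(c,(5,170,120),(17,255,255))
    for ce,st in b:
        p=cloud(c,allpts()[(l==l[int(round(ce[1])),int(round(ce[0]))]).ravel()]) if l[int(round(ce[1])),int(round(ce[0]))] else np.zeros((1,3))
        print(n,ce.round(1),st,"plane z.036",plane(c,ce,.036)[0],"cloud",np.median(p,0),p[:,2].max())
E
```

```text
scene [383.5  44.8] [376  40  18   8  62] plane z.036 [-0.1551  1.2757  0.036 ] cloud [0. 0. 0.] 0.0
scene [408.2  49.3] [395  41  25  25 268] plane z.036 [-0.0453  1.3633  0.036 ] cloud [0.2266 0.9756 0.223 ] 0.8502113187434641
scene [379.6  63.9] [372  63  17   2  18] plane z.036 [0.0161 1.0701 0.036 ] cloud [0.1717 0.8723 0.1459] 0.15035990381781728
scene [304.  151.6] [299 147  12  10  83] plane z.036 [0.4103 0.2855 0.036 ] cloud [0.4149 0.2804 0.0424] 0.04695732667356589
scene [334.7 162.5] [329 157  13  11  84] plane z.036 [0.5135 0.3456 0.036 ] cloud [0. 0. 0.] 0.0
scene [256.3 175.8] [251 170  12  12  90] plane z.036 [0.4356 0.0657 0.036 ] cloud [0.4418 0.0623 0.0421] 0.04747478077236711
scene [371.  174.8] [364 170  14  10  94] plane z.036 [0.6258 0.4156 0.036 ] cloud [0.6488 0.3817 0.068 ] 0.0810236022894939
scene [308.5 179.6] [303 176  11   6  23] plane z.036 [0.5384 0.2104 0.036 ] cloud [0.6815 0.0728 0.2219] 0.22527880335544226
scene [321.4 188.3] [316 179  14  19  71] plane z.036 [0.5929 0.2229 0.036 ] cloud [0. 0. 0.] 0.0
side [205.  175.3] [171 161  56  33 563] plane z.036 [ 0.8144 -0.1655  0.036 ] cloud [ 0.6895 -0.0007  0.1453] 0.6504408864132422
side [183.9 202.5] [175 183  25  37 291] plane z.036 [0.768  0.0131 0.036 ] cloud [0.6672 0.1465 0.1334] 0.1942871510354261
side [275.7 246.9] [268 239  17  14  85] plane z.036 [0.4335 0.0696 0.036 ] cloud [0. 0. 0.] 0.0
side [123.2 292.4] [112 283  24  19 310] plane z.036 [0.6532 0.3836 0.036 ] cloud [0.624  0.406  0.0667] 0.08250022487859876
side [184.7 306.2] [174 295  22  19 122] plane z.036 [0.5116 0.3481 0.036 ] cloud [0. 0. 0.] 0.0
side [240.9 305.8] [231 294  21  20 104] plane z.036 [0.4095 0.288  0.036 ] cloud [0. 0. 0.] 0.0
side [126.6 316. ] [121 314  13   4  19] plane z.036 [0.5984 0.4302 0.036 ] cloud [0.621  0.4141 0.0057] 0.009167140463178125
```

```bash
python3 - <<'E'
from h import *
np.set_printoptions(precision=4,suppress=True)
for n in("scene","side"):
    c=get(n); a=allpts(); P=cloud(c,a); h=c["hsv"].reshape(-1,3)
    ok=(c["z_map"].ravel()>0)&(P[:,0]>.3)&(P[:,0]<.95)&(abs(P[:,1])<.5)
    w=ok&(h[:,1]<50)&(h[:,2]>120)
    print(n,np.histogram(P[w,2],bins=np.arange(-.01,.12,.004)))
    for z0,z1 in((.045,.053),(.058,.066),(.033,.039),(.004,.012)):
        q=P[w&(P[:,2]>z0)&(P[:,2]<z1)]
        if len(q)>20: print(z0,len(q),cv2.minAreaRect((q[:,:2]*1000).astype(np.float32)))
E
```

```text
scene (array([   2,  255,  890,  400,  486,  174,  186,  200,  177,  179,  225,
        215,  118,  260, 1286, 1074,  300,  398,   86,    0,    0,    0,
          0,    3,    5,   23,   59,   10,    0,    0,    1,    1]), array([-0.01 , -0.006, -0.002,  0.002,  0.006,  0.01 ,  0.014,  0.018,
        0.022,  0.026,  0.03 ,  0.034,  0.038,  0.042,  0.046,  0.05 ,
        0.054,  0.058,  0.062,  0.066,  0.07 ,  0.074,  0.078,  0.082,
        0.086,  0.09 ,  0.094,  0.098,  0.102,  0.106,  0.11 ,  0.114,
        0.118]))
0.045 2273 ((747.1962890625, 24.201751708984375), (680.5728149414062, 337.5560607910156), 78.3354721069336)
0.058 484 ((671.8370971679688, -60.871551513671875), (416.4679260253906, 120.04194641113281), 75.22859954833984)
0.033 305 ((598.3198852539062, 55.68524169921875), (200.11337280273438, 667.9644775390625), 5.147666931152344)
0.004 784 ((511.8951721191406, -31.53729248046875), (439.82147216796875, 718.4412841796875), 15.345454216003418)
side (array([   0,   68,  323,  607, 1172,  421,  434,  485,  299,  256,  294,
        304,  160,  201,  533,  581,  232,  571,  105,    4,    0,    2,
          1,    6,   21,   33,   40,   61,    1,    1,    1,    1]), array([-0.01 , -0.006, -0.002,  0.002,  0.006,  0.01 ,  0.014,  0.018,
        0.022,  0.026,  0.03 ,  0.034,  0.038,  0.042,  0.046,  0.05 ,
        0.054,  0.058,  0.062,  0.066,  0.07 ,  0.074,  0.078,  0.082,
        0.086,  0.09 ,  0.094,  0.098,  0.102,  0.106,  0.11 ,  0.114,
        0.118]))
0.045 1032 ((740.4147338867188, 50.482940673828125), (702.7301025390625, 355.36480712890625), 82.1875)
0.058 676 ((648.7243041992188, -49.811676025390625), (411.4595947265625, 102.57057189941406), 80.6609115600586)
0.033 440 ((587.1724853515625, 70.46881103515625), (706.3994140625, 174.581787109375), 84.77315521240234)
0.004 1843 ((506.7291259765625, -23.0120849609375), (845.3722534179688, 335.64324951171875), 79.74891662597656)
```

View pics/scene1.png

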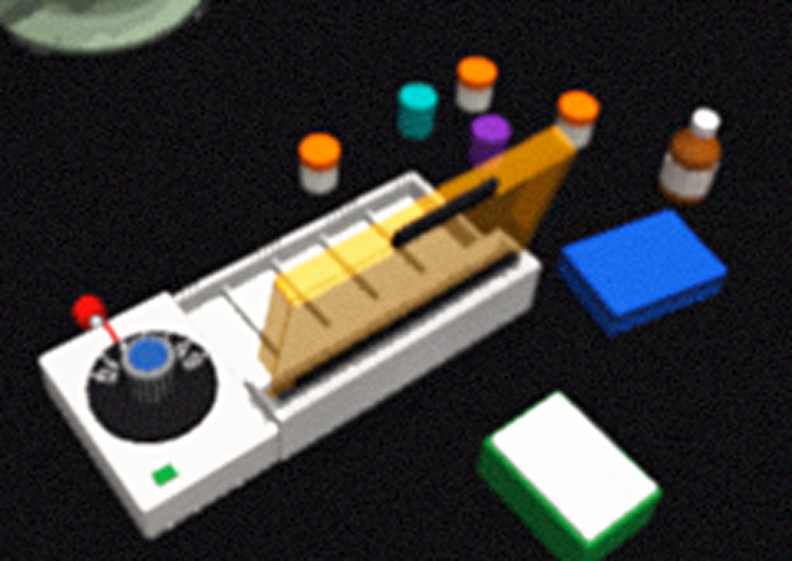

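View pics/side1.png

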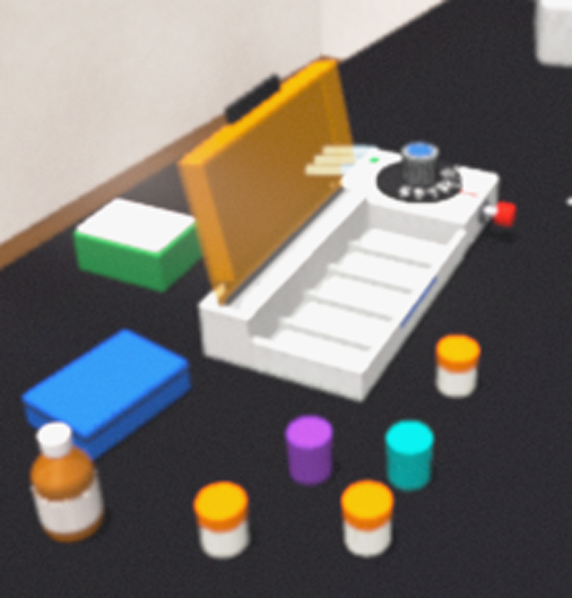

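```bash
python3 - <<'E'
from h import *
from scipy.optimize import least_squares
np.set_printoptions(precision=4,suppress=True)
S=get("scene");D=get("side")
sc=lambda u,v:(u/3.3+160,v/3.3+130); sd=lambda u,v:(u/2.6+100,v/2.6+110)
o=[(S,(-95,-210,50),sc(42,361)),(S,(-95,-80,50),sc(170,296)),(S,(85,-210,50),sc(150,513)),(S,(85,-80,50),sc(280,428)),(S,(-95,210,36),sc(414,172)),(S,(85,210,62),sc(541,263)),
(D,(-95,-80,50),sd(463,231)),(D,(-95,-210,50),sd(498,178)),(D,(-95,210,36),sd(362,375)),(D,(85,210,62),sd(203,303))]
def W(p,q):
    c,s=np.cos(p[2]),np.sin(p[2]); q=np.asarray(q)/1000
    return np.array([p[0]+c*q[0]-s*q[1],p[1]+s*q[0]+c*q[1],q[2]])
f=lambda p:np.concatenate([(proj(c,W(p,q))[0]-uv) for c,q,uv in o])
r=least_squares(f,[.65,.06,-.1],loss="soft_l1"); p=r.x
print(p,np.degrees(p[2])); print(f(p).reshape(-1,2))
inv=lambda X:((np.array([[np.cos(p[2]),np.sin(p[2])],[-np.sin(p[2]),np.cos(p[2])]]))@(X[:2]-p[:2]),X[2])
for nm,a,b in(("disc",sc(148,355),sd(421,151)),("knob",sc(89,310),sd(505,214))):
    X,e=two(S,a,D,b); print(nm,X,e,inv(X))
# red blobs
for n,c in(("S",S),("D",D)):
    for lo,hi in(((0,150,100),(4,255,255)),((174,150,100),(180,255,255)),((100,120,60),(112,255,255))):
        for ce,st in blobs(c,lo,hi,8)[0]: print(n,lo[0],ce,st)
E
```

```text
[ 0.6231 -0.0635  0.1113] 6.377230250204959
[[-1.0436 -1.0839]
 [-0.839  -2.0364]
 [-0.7635 -0.575 ]
 [ 1.1773 -0.2544]
 [-0.9107 -0.8062]
 [-0.2541 -0.7162]
 [-1.0915 -5.0153]
 [-1.7582 -2.5219]
 [-0.7206 -2.2295]
 [-2.2827  0.337 ]]
disc [ 0.623  -0.2104  0.0914] 0.004327813620236973 (array([-0.0164, -0.146 ]), np.float64(0.09137990532189749))
knob [ 0.5082 -0.2208  0.03  ] 0.0015665259368942681 (array([-0.1316, -0.1436]), np.float64(0.029986560976148435))
S 0 [445.7391  56.8937] [435  46  22  24 207]
S 0 [185.9355 223.371 ] [182 219  10  11  62]
S 100 [449.1658 186.0139] [ 408  158   87   56 2594]
S 100 [353.9139 211.5439] [ 329  193   52   39 1219]
S 100 [204.3095 237.0238] [199 233  12   9  84]
D 0 [294.1333 191.9833] [290 188   9   9  60]
D 100 [468.5505   4.945 ] [461   0  14  10 109]
D 100 [395.8904  84.3345] [385  26  21 100 885]
D 100 [437.6947  84.3697] [ 419   58   40   45 1071]
D 100 [261.1481 167.2593] [257 166   9   4  27]
D 100 [141.7442 259.7689] [ 108  236   66   51 1869]
D 100 [ 24.2203 321.6458] [   0  277   60   93 3436]
```

>>> {"op": "step_arm", "data": {"rows": [[-0.8,0,0,-0.14,1],[-0.8,0,0,-0.14,1],[-0.8,0,0,-0.14,1],[-0.8,0,0,-0.14,1],[-0.8,0,0,-0.14,1],[-0.8,0,0,-0.14,1],[-0.8,0,0,-0.14,1],[-0.8,0,0,-0.14,1],[-0.8,0,0,-0.13,1]]}}

```text
time: 1.35
eef_pos: [0.2618, -0.5667, 0.3049]
tool_rot: [[-0.002, 0.987, 0.159], [0.002, 0.159, -0.987], [-1.0, -0.002, -0.002]]
force: [-0.6, 0.1, -0.2]
opening: 0.999
```

```bash
cat >> h.py <<'E'
def yaw():
    R=arm.observe()["tool_rot"]; return np.degrees(np.arctan2(R[1,1],R[0,1]))
def go(P=None,psi=None):
    s=arm.observe(); R=s["tool_rot"]; p=s["eef_pos"]
    y=np.degrees(np.arctan2(R[1,1],R[0,1]))
    print("t",round(s["time"],2),"pos",p.round(4),"yaw",round(y,2),"open",round(s["opening"],3),"F",s["force"].round(1))
    if P is not None: print("tool shift cm",((np.array(P)-p)@R*100).round(2))
    if psi is not None: print("turn rad",round(np.radians(-((psi-y+180)%360-180)),3))
E
python3 - <<'E'
from h import *
np.set_printoptions(precision=4,suppress=True)
go([.52,0,.33],6.4); print(arm.observe()["joints"])
S=get("scene");D=get("side")
for n,c in(("S",S),("D",D)):
    for lo,hi in(((84,150,100),(96,255,255)),((128,120,80),(150,255,255))):
        for ce,st in blobs(c,lo,hi,30)[0]: print(n,lo[0],ce,plane(c,ce,.028)[0])
E
```

```text
t 1.35 pos [ 0.2618 -0.5667  0.3049] yaw 9.14 open 0.999 F [-0.6  0.1 -0.2]
tool shift cm [ -2.47  34.49 -51.85]
turn rad 0.048
[ 1.2685  0.4744 -0.3369  1.4965  0.1634  1.2008  1.066 ]
S 84 [286.5377 160.5849] [0.4133 0.2062 0.028 ]
S 128 [307.8626 170.8092] [0.4952 0.241  0.028 ]
D 84 [334.3306 104.1322] [ 0.7007 -1.2111  0.028 ]
D 84 [256.8592 283.9905] [0.4151 0.2055 0.028 ]
D 128 [218.6279 282.1651] [0.4943 0.2437 0.028 ]
```

>>> {"op": "step_arm", "data": {"rows": [[-0.2,2.6,-4.0,0,1],[-0.2,2.6,-4.0,0,1],[-0.2,2.6,-4.0,0,1],[-0.2,2.6,-4.0,0,1],[-0.2,2.6,-4.0,0.02,1],[-0.2,2.6,-4.0,0.02,1],[-0.2,2.6,-4.0,0,1],[-0.2,2.6,-4.0,0,1],[-0.2,2.6,-4.0,0,1],[-0.2,2.6,-4.0,0,1],[-0.2,2.6,-4.0,0,1],[-0.2,2.6,-4.0,0,1]]}}

```text
time: 2.65
eef_pos: [0.5262, -0.044, 0.3253]
tool_rot: [[-0.002, 0.999, 0.04], [0.001, 0.04, -0.999], [-1.0, -0.002, -0.001]]
force: [0.5, -1.1, -0.7]
opening: 1.003
```

```bash
python3 - <<'E'
from h import *
np.set_printoptions(precision=4,suppress=True)
go([.50,0.05,.33],6.4); print(arm.observe()["joints"])
c=get("wrist"); save(c,"w1.png",None,1.5)
E
```

```text
t 2.65 pos [ 0.5262 -0.044   0.3253] yaw 2.27 open 1.003 F [ 0.5 -1.1 -0.7]
tool shift cm [-0.46 -2.25 -9.5 ]
turn rad -0.072
[ 0.4403  0.3226 -0.6046  1.7068  0.1954  1.1753 -0.1766]
```

View pics/w1.png

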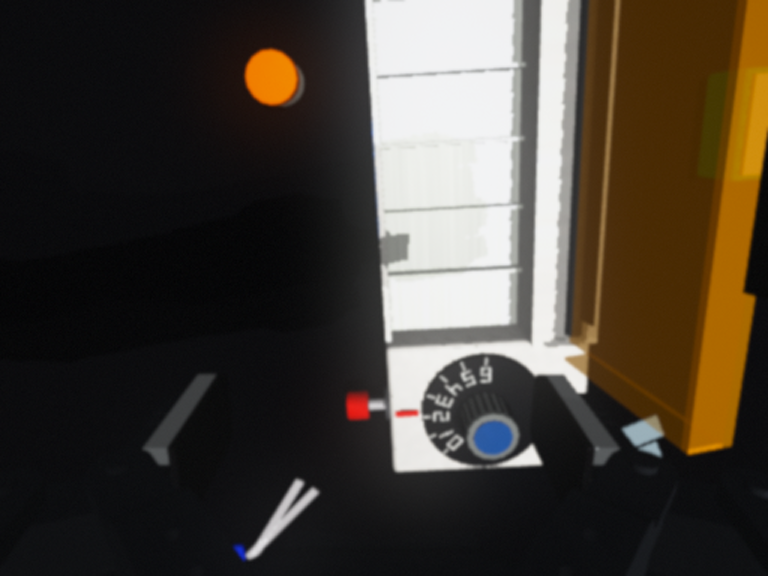

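```bash
python3 - <<'E'
from h import *
np.set_printoptions(precision=4,suppress=True)
c=get("wrist"); np.savez("w1.npz",**{k:np.array(v) for k,v in c.items()})
for nm,uv,z in(("blkFR",(395,471),.05),("blkFL",(388,347),.05),("div1 r",(525,65),.022),("div2 r",(524,138),.022),("div3 r",(522,207),.022),("div4 r",(522,269),.022),("bayRR floor?",(532,345),.05),("plinth front hi",(541,60),.062),("plinth front lo",(534,345),.062),("knob",(358,406),.032),("disc",(492,437),.096),("idx",(406,413),.05),("wallF hi",(367,30),.036),("wallF lo",(388,340),.036)):
    print(nm,plane(c,np.array(uv)/1.5,z)[0])
ce,st=blobs(c,(5,170,120),(17,255,255),60)[0][0]; print(ce,plane(c,ce,.045)[0])
for lo,hi in(((100,150,80),(115,255,255)),((0,150,80),(4,255,255))):
  for ce,st in blobs(c,lo,hi,60)[0]: print(ce,st,plane(c,ce,.096)[0],plane(c,ce,.032)[0],plane(c,ce,.05)[0])
E
```

```text
blkFR [ 0.5554 -0.2713  0.05  ]
blkFL [ 0.5422 -0.1441  0.05  ]
div1 r [0.6406 0.0939 0.022 ]
div2 r [0.647  0.0377 0.022 ]
div3 r [ 0.6525 -0.0196  0.022 ]
div4 r [ 0.6595 -0.0749  0.022 ]
bayRR floor? [ 0.6686 -0.1362  0.05  ]
plinth front hi [0.6417 0.0927 0.062 ]
plinth front lo [ 0.6663 -0.1312  0.062 ]
knob [ 0.5174 -0.2139  0.032 ]
disc [ 0.6307 -0.2008  0.096 ]
idx [ 0.562  -0.2087  0.05  ]
wallF hi [0.5132 0.1111 0.036 ]
wallF lo [ 0.5423 -0.1433  0.036 ]
[178.6641  58.8887] [0.4389 0.0651 0.045 ]
[324.0823 298.144 ] [313 288  24  21 389] [ 0.6269 -0.2107  0.096 ] [ 0.6441 -0.2533  0.032 ] [ 0.6393 -0.2413  0.05  ]
[234.2826 276.2065] [227 267  16  19 276] [ 0.5137 -0.185   0.096 ] [ 0.5114 -0.2232  0.032 ] [ 0.5121 -0.2124  0.05  ]
```

```bash
python3 - <<'E'
from h import *
go()
c=get("wrist"); save(c,"w2.png",None,1.5);np.savez("w1.npz",**{k:np.array(v) for k,v in c.items()})
go()
E
```

```text
t 2.75 pos [ 0.5276 -0.0393  0.3252] yaw 2.75 open 1.003 F [-0.5  0.3  0. ]
t 2.8 pos [ 0.5264 -0.0425  0.3249] yaw 2.63 open 0.998 F [-0.9 -0.6 -0.6]
```

View pics/w2.png

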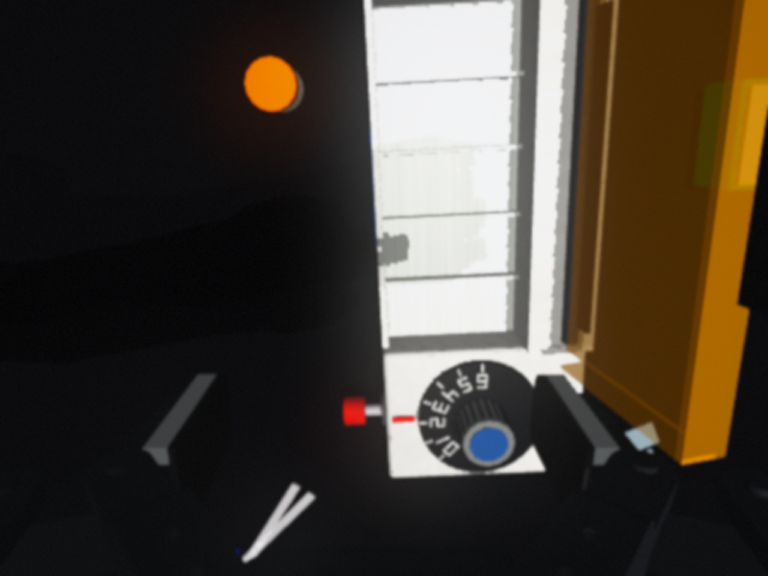

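>>> {"op": "step_arm", "data": {"rows": [[0,-1,-3.5,-0.07,1],[0,-1,-3.5,0,1],[0,0,0,0,1],[0,0,0,0,1],[0,0,0,0,1],[0,0,0,0,1]]}}

```text
time: 3.4
eef_pos: [0.4994, 0.0227, 0.3229]
tool_rot: [[-0.005, 0.996, 0.094], [0.001, 0.094, -0.996], [-1.0, -0.005, -0.002]]
force: [0.2, 0.5, -0.3]
opening: 1.004
```

```bash
python3 - <<'E'
from h import *
go()
c=get("wrist"); save(c,"w3.png",None,1.5);np.savez("w1.npz",**{k:np.array(v) for k,v in c.items()})
go()
E
```

```text
t 3.4 pos [0.4994 0.0227 0.3229] yaw 5.41 open 1.004 F [ 0.2  0.5 -0.3]
t 3.45 pos [0.4994 0.0227 0.3229] yaw 5.41 open 1.002 F [ 0.2 -0.1  0.5]
```

View pics/w3.png

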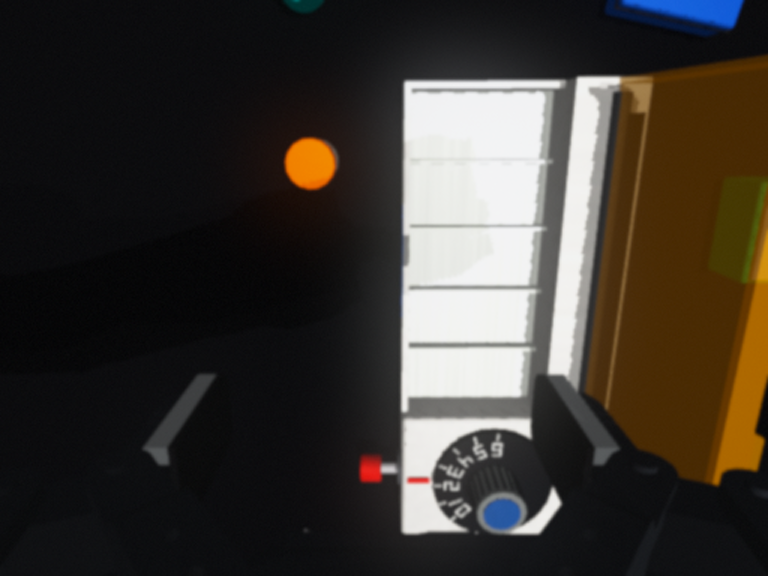

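```bash
python3 - <<'E'
from h import *
from scipy.optimize import least_squares
np.set_printoptions(precision=4,suppress=True)
c=dict(np.load("w1.npz"))
o=[((-95,-210,50),(402,532)),((-95,-80,50),(403,418)),((-95,210,36),(405,81)),((30,210,62),(577,77)),((30,148.9,22),(552,161)),((30,91.3,22),(546,227)),((30,33.7,22),(541,291)),((30,-23.9,22),(536,347))]
def W(p,q):
    k,s=np.cos(p[2]),np.sin(p[2]); q=np.asarray(q)/1000
    return np.array([p[0]+k*q[0]-s*q[1],p[1]+s*q[0]+k*q[1],q[2]])
f=lambda p:np.concatenate([(proj(c,W(p,q))[0]-np.array(uv)/1.5) for q,uv in o])
r=least_squares(f,[.62,-.06,.11],loss="soft_l1"); p=r.x
print(p,np.degrees(p[2])); print(f(p).reshape(-1,2))
inv=lambda X:((np.array([[np.cos(p[2]),np.sin(p[2])],[-np.sin(p[2]),np.cos(p[2])]]))@(X[:2]-p[:2])*1000)
for nm,lo,hi,z in(("disc",(100,150,80),(115,255,255),.096),("red",(0,150,80),(4,255,255),.032),("org",(5,170,120),(17,255,255),.045),("red2",(175,150,80),(180,255,255),.032)):
  for ce,st in blobs(c,lo,hi,60)[0]: X=plane(c,ce,z)[0];print(nm,ce*1.5,st[4],X,inv(X))
print("idx",inv(plane(c,np.array((418,480))/1.5,.05)[0]))
print("knobc",inv(plane(c,np.array((370,468))/1.5,.032)[0]))
E
```

```text
[ 0.6232 -0.0652  0.1005] 5.755915299852257
[[-0.1102  1.8753]
 [-0.205   0.5513]
 [-0.3681 -0.2614]
 [ 0.2479 -0.5594]
 [ 0.3101 -1.0986]
 [ 0.3163  0.2705]
 [-0.0615 -0.2761]
 [-0.1854  1.5951]]
disc [692.5757   9.826 ] 997 [0.6861 0.1887 0.096 ] [ 88.0797 246.2656]
disc [501.4186 513.6017] 344 [ 0.627  -0.2108  0.096 ] [ -10.8151 -145.2527]
red [369.4453 468.8613] 256 [ 0.5118 -0.224   0.032 ] [-126.7153 -146.8476]
org [309.5788 162.9662] 933 [0.4386 0.0654 0.045 ] [-170.5413  148.4408]
org [760.1212 240.8939] 99 [0.8145 0.0379 0.045 ] [200.7645  83.3356]
idx [ -79.9896 -146.1033]
knobc [-126.1559 -145.8541]
```

```bash
python3 - <<'E'
from h import *
go([.4375,.066,.02],5.76)
E
```

```text
t 3.45 pos [0.4994 0.0227 0.3229] yaw 5.41 open 1.002 F [ 0.2 -0.1  0.5]
tool shift cm [30.32 -5.6  -4.84]
turn rad -0.006
```

>>> {"op": "step_arm", "data": {"rows": [[2,-2.8,-2.4,0,1],[3,-2.8,-2.4,-0.01,1],[5,0,0,0,1],[5,0,0,0,1],[4,0,0,0,1],[0,0,0,0,1],[0,0,0,0,1]]}}

```text
time: 4.15
eef_pos: [0.4389, 0.0637, 0.1293]
tool_rot: [[-0.001, 0.996, 0.094], [0.003, 0.094, -0.996], [-1.0, -0.001, -0.003]]
force: [0.6, 0.3, 0.1]
opening: 1.006
```

```bash
python3 - <<'E'
from h import *
np.set_printoptions(precision=4,suppress=True)
go([.4375,.066,.02],5.76)
c=get("wrist"); save(c,"w4.png")
for ce,st in blobs(c,(5,170,120),(17,255,255),60)[0]: print(ce,st,plane(c,ce,.045)[0])
E
```

```text
t 4.15 pos [0.4389 0.0637 0.1293] yaw 5.39 open 1.006 F [0.6 0.3 0.1]
tool shift cm [10.93 -0.11 -0.21]
turn rad -0.007
[251.4243 192.6328] [ 224  166   55   54 2326] [0.4383 0.0668 0.045 ]
```

View pics/w4.png

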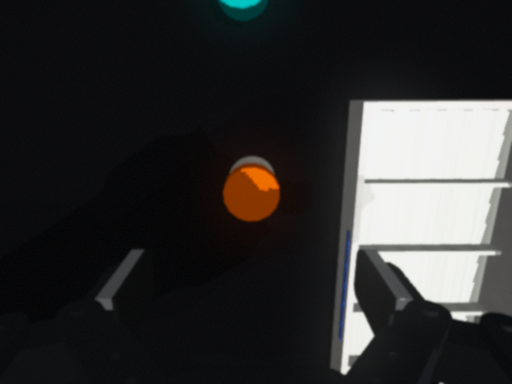

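>>> {"op": "step_arm", "data": {"rows": [[4,0,-0.3,-0.01,1],[4,0,0,0,1],[2.8,0,0,0,1],[0,0,0,0,1],[0,0,0,0,1]]}}

```text
time: 4.7
eef_pos: [0.4485, 0.0661, 0.0286]
tool_rot: [[0.018, 0.995, 0.097], [0.003, 0.097, -0.995], [-1.0, 0.018, -0.001]]
force: [0.6, -0.1, -0.4]
opening: 1.0
```

```bash
python3 - <<'E'
from h import *
go([.4383,.0665,.02],5.76)
E
```

```text
t 4.7 pos [0.4485 0.0661 0.0286] yaw 5.59 open 1.0 F [ 0.6 -0.1 -0.4]
tool shift cm [ 0.84 -1.03 -0.14]
turn rad -0.003
```

>>> {"op": "step_arm", "data": {"rows": [[0.3,-1.0,-0.1,0,1],[0,0,0,0,1],[0,0,0,0,1]]}}

```text
time: 5.0
eef_pos: [0.4404, 0.0659, 0.0298]
tool_rot: [[0.025, 0.995, 0.095], [0.003, 0.095, -0.995], [-1.0, 0.025, -0.001]]
force: [0.3, 0.4, 0.3]
opening: 0.999
```

```bash
python3 - <<'E'
from h import *
go([.4383,.0665,.02],5.76); print(arm.observe()["joints"].round(3))
E
```

```text
t 5.0 pos [0.4404 0.0659 0.0298] yaw 5.48 open 0.999 F [0.3 0.4 0.3]
tool shift cm [ 0.97 -0.23 -0.08]
turn rad -0.005
[ 0.025  0.623 -0.399  2.202  0.633  0.4   -0.797]
```

>>> {"op": "step_arm", "data": {"rows": [[0.4,-0.1,-0.05,0,1],[0.4,-0.1,0,0,1],[0.2,0,0,0,1],[0,0,0,0,1]]}}

```text
time: 5.4
eef_pos: [0.4393, 0.0661, 0.0201]
tool_rot: [[0.027, 0.995, 0.095], [0.004, 0.095, -0.995], [-1.0, 0.027, -0.001]]
force: [-0.7, -0.3, -0.1]
opening: 0.997
```

```bash
python3 - <<'E'
from h import *
go([.4383,.0665,.02],5.76); print(arm.observe()["joints"].round(3))
E
```

```text
t 5.4 pos [0.4393 0.0661 0.0201] yaw 5.44 open 0.997 F [-0.7 -0.3 -0.1]
tool shift cm [ 0.   -0.1  -0.05]
turn rad -0.006
[ 2.000e-03  6.400e-01 -3.710e-01  2.209e+00  6.570e-01  3.700e-01
 -8.220e-01]
```

Good. Close the fingers.

>>> {"op": "step_arm", "data": {"rows": [[0,0,0,0,-1],[0,0,0,0,-1],[0,0,0,0,-1],[0,0,0,0,-1],[0,0,0,0,-1],[0,0,0,0,-1]], "newtons": 40}}

```text
time: 6.0
eef_pos: [0.4392, 0.0662, 0.0203]
tool_rot: [[0.027, 0.995, 0.095], [0.003, 0.095, -0.995], [-1.0, 0.027, -0.001]]
force: [0.3, 0.4, -0.4]
opening: 0.451
```

```bash
cat >> h.py <<'E'
WP=(0.6232,-0.0652,0.1005)
def Wm(x,y,z):
    k,s=np.cos(WP[2]),np.sin(WP[2]); return np.array([WP[0]+(k*x-s*y)/1000,WP[1]+(s*x+k*y)/1000,z/1000])
BY={1:177.7,2:120.1,3:62.5,4:4.9,5:-52.7}
E
python3 - <<'E'
from h import *
for i in BY: print(i,Wm(-30,BY[i],0).round(4))
go(Wm(-30,BY[4],120),5.76)
E
```

```text
1 [0.5755 0.1086 0.    ]
2 [0.5813 0.0513 0.    ]
3 [ 0.5871 -0.006   0.    ]
4 [ 0.5929 -0.0633  0.    ]
5 [ 0.5986 -0.1206  0.    ]
t 6.0 pos [0.4392 0.0662 0.0203] yaw 5.45 open 0.451 F [ 0.3  0.4 -0.4]
tool shift cm [-9.61 14.33 14.35]
turn rad -0.005
```

>>> {"op": "step_arm", "data": {"rows": [[-2.5,0,0,0,-1],[-2.5,0,0,0,-1],[-2.5,0,0,0,-1],[-2.5,0,0,0,-1],[0,2.9,2.9,0,-1],[0,2.9,2.9,0,-1],[0,2.9,2.9,0,-1],[0,2.9,2.9,0,-1],[0,2.9,2.9,0,-1],[0,0,0,0,-1],[0,0,0,0,-1]]}}

```text
time: 7.1
eef_pos: [0.5997, -0.0704, 0.1279]
tool_rot: [[0.026, 0.995, 0.097], [0.003, 0.097, -0.995], [-1.0, 0.026, -0.0]]
force: [0.3, 1.3, -0.5]
opening: 0.451
```

```bash
python3 - <<'E'
from h import *
go(Wm(-30,BY[4],29),5.76)
c=get("wrist"); save(c,"w5.png")
E
```

```text
t 7.1 pos [ 0.5997 -0.0704  0.1279] yaw 5.59 open 0.451 F [ 0.3  1.3 -0.5]
tool shift cm [ 9.87 -0.86 -0.77]
turn rad -0.003
```

View pics/w5.png

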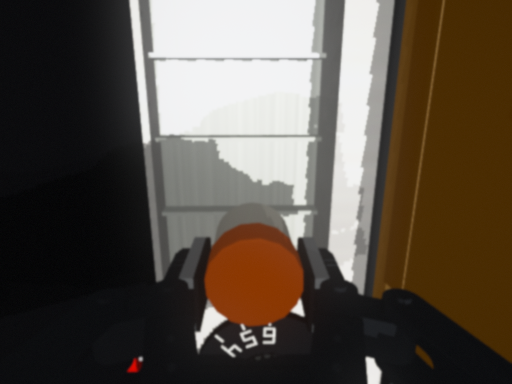

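>>> {"op": "step_arm", "data": {"rows": [[2,-0.8,-0.8,0,-1],[2,0,0,0,-1],[2,0,0,0,-1],[0,0,0,0,-1],[0,0,0,0,-1]]}}

```text
time: 7.65
eef_pos: [0.5902, -0.06, 0.0676]
tool_rot: [[0.026, 0.994, 0.102], [0.002, 0.102, -0.995], [-1.0, 0.026, 0.0]]
force: [-0.4, 0.0, -0.6]
opening: 0.455
```

```bash
python3 - <<'E'
from h import *
go(Wm(-30,BY[4],29),5.76)
E
```

```text
t 7.65 pos [ 0.5902 -0.06    0.0676] yaw 5.83 open 0.455 F [-0.4  0.  -0.6]
tool shift cm [3.86 0.13 0.36]
turn rad 0.001
```

>>> {"op": "step_arm", "data": {"rows": [[1,0.1,0.3,0,-1],[1,0,0,0,-1],[1,0,0,0,-1],[0.8,0,0,0,-1],[0,0,0,0,-1]]}}

```text
time: 8.15
eef_pos: [0.5935, -0.063, 0.0286]
tool_rot: [[0.029, 0.994, 0.102], [0.002, 0.102, -0.995], [-1.0, 0.029, 0.001]]
force: [-0.9, -0.1, -0.5]
opening: 0.452
```

```bash
python3 - <<'E'
from h import *
go(Wm(-30,BY[4],28),5.76)
E
```

```text
t 8.15 pos [ 0.5935 -0.063   0.0286] yaw 5.84 open 0.452 F [-0.9 -0.1 -0.5]
tool shift cm [ 0.06 -0.06  0.03]
turn rad 0.001
```

>>> {"op": "step_arm", "data": {"rows": [[0.05,0,0,0,-1],[0,0,0,0,0.5],[0,0,0,0,0.5],[0,0,0,0,0.5],[-2,0,0,0,0.5],[-2.5,0,0,0,0.5],[-3,0,0,0,1],[-3,0,0,0,1],[-3,0,0,0,1]]}}

```text
time: 9.05
eef_pos: [0.5878, -0.0626, 0.1651]
tool_rot: [[0.024, 0.994, 0.103], [0.003, 0.103, -0.995], [-1.0, 0.024, -0.0]]
force: [-0.4, 0.3, -0.2]
opening: 0.999
```

```bash
python3 - <<'E'
from h import *
np.set_printoptions(precision=4,suppress=True)
go([.412,.287,.2],5.76)
c=get("side"); save(c,"s2.png",(100,110,320,340),2.6)
for ce,st in blobs(c,(5,170,120),(20,255,255),30)[0]: print(ce,st,plane(c,ce,.036)[0])
E
```

```text
t 9.05 pos [ 0.5878 -0.0626  0.1651] yaw 5.9 open 0.999 F [-0.4  0.3 -0.2]
tool shift cm [ -3.8  -13.81 -36.59]
turn rad 0.002
[209.5185 166.2134] [ 170  135   65   64 1462] [ 0.8406 -0.2313  0.036 ]
[185.01   204.5672] [175 182  28  40 402] [0.7581 0.0208 0.036 ]
[247.0581 204.7674] [242 200  11  10  86] [ 0.5969 -0.0715  0.036 ]
[123.1942 292.4045] [112 283  23  19 309] [0.6533 0.3837 0.036 ]
[184.7902 305.6713] [174 295  22  19 143] [0.5124 0.3468 0.036 ]
[240.7895 305.0827] [231 294  21  20 133] [0.4106 0.2864 0.036 ]
```

View pics/s2.png

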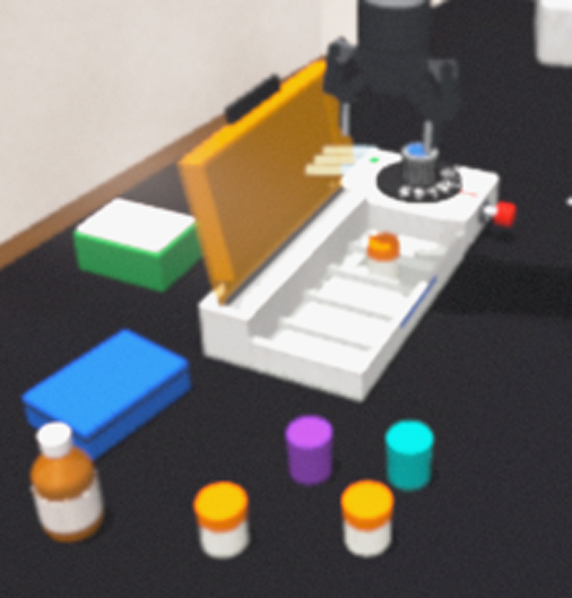

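>>> {"op": "step_arm", "data": {"rows": [[-1,-0.7,-3,0,1],[-1,-0.7,-3,0,1],[-1,-1.2,-3,0,1],[-1,-1.3,-3,0,1],[0,-1.3,-3,0,1],[0,-1.3,-3,0,1],[0,-1.3,-3,0,1],[0,-1.3,-3,0,1],[0,-1.3,-3,0,1],[0,-1.3,-3,0,1],[0,0,0,0,1],[0,0,0,0,1]]}}

```text
time: 10.3
eef_pos: [0.4375, 0.2339, 0.2106]
tool_rot: [[0.039, 0.994, 0.1], [0.002, 0.1, -0.995], [-0.999, 0.039, 0.002]]
force: [-0.5, -1.6, 0.2]
opening: 1.0
```

```bash
python3 - <<'E'
from h import *
np.set_printoptions(precision=4,suppress=True)
go([.411,.2865,.13],5.76);print(arm.observe()["joints"].round(3))
c=get("wrist"); save(c,"w6.png")
for ce,st in blobs(c,(5,170,120),(17,255,255),60)[0]: print(ce,st,plane(c,ce,.045)[0])
E
```

```text
t 10.3 pos [0.4375 0.2339 0.2106] yaw 5.74 open 1.0 F [-0.5 -1.6  0.2]
tool shift cm [ 7.96 -2.43 -5.51]
turn rad -0.0
[-0.081  0.395 -0.691  1.958  0.358  0.874 -0.861]
[501.3172  14.0391] [489   0  23  34 640] [0.638  0.3855 0.045 ]
[344.052   52.4104] [323  25  51  53 346] [0.5114 0.3423 0.045 ]
[224.8262 112.2   ] [200  87  48  49 305] [0.4151 0.2833 0.045 ]
[493.5263 308.2807] [482 302  29  14 114] [0.7205 0.104  0.045 ]
```

View pics/w6.png

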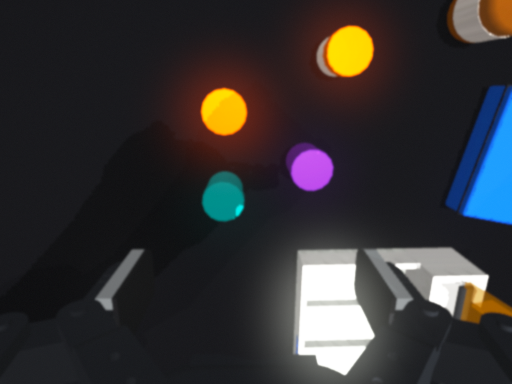

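>>> {"op": "step_arm", "data": {"rows": [[2,-0.6,-1.4,0,1],[2,-0.6,-1.4,0,1],[2,-0.6,-1.4,0,1],[2,-0.6,-1.3,0,1],[0,0,0,0,1],[0,0,0,0,1],[0,0,0,0,1]]}}

```text
time: 11.05
eef_pos: [0.416, 0.2823, 0.128]
tool_rot: [[0.042, 0.995, 0.089], [0.001, 0.089, -0.996], [-0.999, 0.042, 0.003]]
force: [0.5, -0.2, -0.1]
opening: 0.997
```

```bash
python3 - <<'E'
from h import *
np.set_printoptions(precision=4,suppress=True)
go([.411,.2865,.02],5.76);print(arm.observe()["joints"].round(3))
c=get("wrist"); save(c,"w7.png")
for ce,st in blobs(c,(5,170,100),(32,255,255),60)[0]: print(ce,st,plane(c,ce,.045)[0])
E
```

```text
t 11.05 pos [0.416  0.2823 0.128 ] yaw 5.12 open 0.997 F [ 0.5 -0.2 -0.1]
tool shift cm [10.77 -0.92 -0.5 ]
turn rad -0.011
[-0.265  0.525 -0.614  2.017  0.504  0.716 -1.109]
[402.6537 117.7322] [ 369   87   68   64 3387] [0.5138 0.3446 0.045 ]
[245.3682 193.0544] [ 213  164   70   59 2998] [0.4149 0.285  0.045 ]
```

View pics/w7.png

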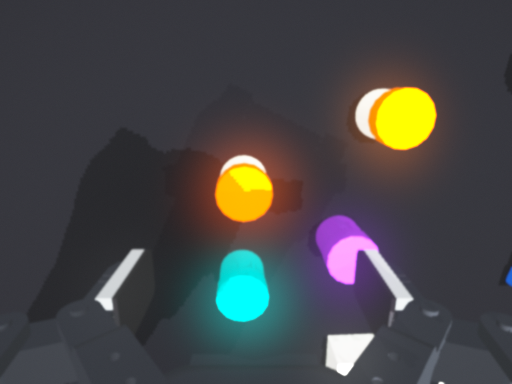

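>>> {"op": "step_arm", "data": {"rows": [[2,-0.3,-0.4,-0.01,1],[2,-0.2,0,0,1],[2,-0.2,0,0,1],[2,0,0,0,1],[1,0,0,0,1],[0,0,0,0,1],[0,0,0,0,1]]}}

```text
time: 11.8
eef_pos: [0.4193, 0.2834, 0.0408]
tool_rot: [[0.052, 0.994, 0.091], [0.005, 0.091, -0.996], [-0.999, 0.052, 0.0]]
force: [-0.3, 0.1, -0.7]
opening: 0.999
```

```bash
python3 - <<'E'
from h import *
np.set_printoptions(precision=4,suppress=True)
go([.4135,.286,.02],5.76);print(arm.observe()["joints"].round(3))
c=get("wrist"); save(c,"w8.png")
E
```

```text
t 11.8 pos [0.4193 0.2834 0.0408] yaw 5.22 open 0.999 F [-0.3  0.1 -0.7]
tool shift cm [ 2.05 -0.66 -0.31]
turn rad -0.009
[-0.37   0.663 -0.482  2.062  0.674  0.532 -1.261]
```

View pics/w8.png

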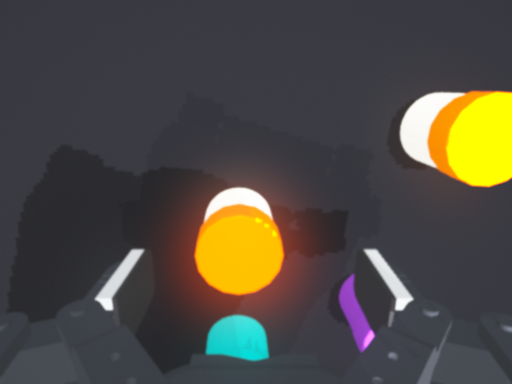

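>>> {"op": "step_arm", "data": {"rows": [[0.7,-0.3,-0.3,-0.01,1],[0.7,-0.3,0,0,1],[0.6,0,0,0,1],[0,0,0,0,1]]}}

```text
time: 12.25
eef_pos: [0.4147, 0.2867, 0.0208]
tool_rot: [[0.055, 0.993, 0.101], [0.006, 0.101, -0.995], [-0.998, 0.055, -0.001]]
force: [0.5, 0.1, -0.1]
opening: 1.002
```

```bash
python3 - <<'E'
from h import *
np.set_printoptions(precision=4,suppress=True)
go([.4135,.286,.02],5.76)
E
```

```text
t 12.25 pos [0.4147 0.2867 0.0208] yaw 5.81 open 1.002 F [ 0.5  0.1 -0.1]
tool shift cm [ 0.07 -0.13  0.05]
turn rad 0.001
```

>>> {"op": "step_arm", "data": {"rows": [[0,0,0,0,-1],[0,0,0,0,-1],[0,0,0,0,-1],[0,0,0,0,-1],[0,0,0,0,-1],[-2,0,0,0,-1],[-2,0,0,0,-1],[-2,0,0,0,-1],[-2,0,0,0,-1],[-2,0,0,0,-1],[-1,0,0,0,-1],[0,0,0,0,-1]]}}

```text
time: 13.45
eef_pos: [0.4081, 0.2856, 0.1353]
tool_rot: [[0.054, 0.993, 0.101], [0.006, 0.101, -0.995], [-0.999, 0.055, -0.0]]
force: [0.5, 0.9, -1.2]
opening: 0.454
```

```bash
python3 - <<'E'
from h import *
np.set_printoptions(precision=4,suppress=True)
go(Wm(-30,BY[3],125),5.76); print(arm.observe()["tool_rot"].round(3))
E
```

```text
t 13.45 pos [0.4081 0.2856 0.1353] yaw 5.81 open 0.454 F [ 0.5  0.9 -1.2]
tool shift cm [ 1.83 14.77 30.82]
turn rad 0.001
[[ 0.054  0.993  0.101]
 [ 0.006  0.101 -0.995]
 [-0.999  0.055 -0.   ]]
```

>>> {"op": "step_arm", "data": {"rows": [[0,1.3,2.7,0,-1],[0,1.3,2.7,0,-1],[0,1.3,2.7,0,-1],[0,1.3,2.7,0,-1],[0,1.3,2.7,0,-1],[0,1.3,2.7,0,-1],[0,1.3,2.7,0,-1],[0,1.3,2.7,0,-1],[0,1.3,2.7,0,-1],[0,1.3,2.7,0,-1],[0,0,0,0,-1],[0,0,0,0,-1]]}}

```text
time: 14.65
eef_pos: [0.5679, 0.0184, 0.1302]
tool_rot: [[0.044, 0.994, 0.102], [0.004, 0.102, -0.995], [-0.999, 0.045, 0.001]]
force: [-0.9, 0.6, -0.2]
opening: 0.459
```

```bash
python3 - <<'E'
from h import *
np.set_printoptions(precision=4,suppress=True)
go(Wm(-30,BY[3],70),5.76); print(arm.observe()["tool_rot"].round(3)[:,0])
E
```

```text
t 14.65 pos [0.5679 0.0184 0.1302] yaw 5.87 open 0.459 F [-0.9  0.6 -0.2]
tool shift cm [6.09 1.39 2.62]
turn rad 0.002
[ 0.044  0.004 -0.999]
```

>>> {"op": "step_arm", "data": {"rows": [[0,0.8,1.3,0,-1],[0,0.6,1.3,0,-1],[1.5,0,0,0,-1],[1.5,0,0,0,-1],[1.5,0,0,0,-1],[1.5,0,0,0,-1],[0,0,0,0,-1],[0,0,0,0,-1]]}}

```text
time: 15.45
eef_pos: [0.5866, -0.0053, 0.063]
tool_rot: [[0.04, 0.994, 0.106], [0.004, 0.106, -0.994], [-0.999, 0.041, -0.0]]
force: [-0.6, -0.1, -0.1]
opening: 0.457
```

```bash
python3 - <<'E'
from h import *
np.set_printoptions(precision=4,suppress=True)
go(Wm(-30,BY[3],29),5.76); print(arm.observe()["tool_rot"].round(3)[:,0])
E
```

```text
t 15.45 pos [ 0.5866 -0.0053  0.063 ] yaw 6.1 open 0.457 F [-0.6 -0.1 -0.1]
tool shift cm [ 3.4  -0.1   0.07]
turn rad 0.006
[ 0.04   0.004 -0.999]
```

>>> {"op": "step_arm", "data": {"rows": [[1,0,0.1,0,-1],[1,0,0,0,-1],[1,0,0,0,-1],[0.3,0,0,0,-1],[0,0,0,0,-1],[0,0,0,0,-1]]}}

```text
time: 16.05
eef_pos: [0.5885, -0.0061, 0.0288]
tool_rot: [[0.041, 0.993, 0.107], [0.003, 0.107, -0.994], [-0.999, 0.042, 0.001]]
force: [-2.9, -0.1, 7.0]
opening: 0.457
```

```bash
python3 - <<'E'
from h import *
np.set_printoptions(precision=4,suppress=True)
go(Wm(-30,BY[3],29),5.76); print(arm.observe()["tool_rot"].round(3)[:,0])
c=get("wrist"); save(c,"w9.png")
E
```

```text
t 16.05 pos [ 0.5885 -0.0061  0.0288] yaw 6.12 open 0.457 F [-2.9 -0.1  7. ]
tool shift cm [-0.02 -0.14 -0.02]
turn rad 0.006
[ 0.041  0.003 -0.999]
```

View pics/w9.png

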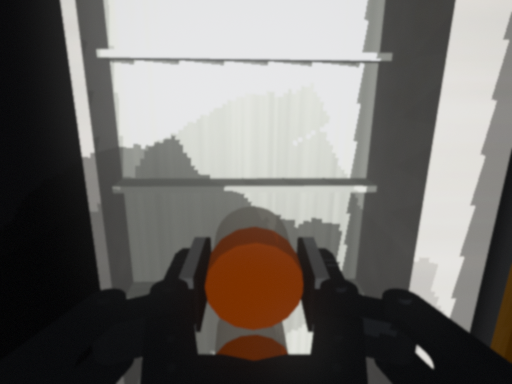

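>>> {"op": "step_arm", "data": {"rows": [[0,0,0,0,0.5],[0,0,0,0,0.5],[0,0,0,0,0.5],[-1.5,0,0,0,0.5],[-2.5,0,0,0,0.5],[-3,0,0,0,1],[-3,0,0,0,1],[-3,0,0,0,1],[0,0,0,0,1]]}}

```text
time: 17.0
eef_pos: [0.5824, -0.0056, 0.1676]
tool_rot: [[0.042, 0.993, 0.108], [0.004, 0.108, -0.994], [-0.999, 0.042, 0.001]]
force: [1.0, 0.3, -0.5]
opening: 1.0
```

```bash
python3 - <<'E'
from h import *
np.set_printoptions(precision=4,suppress=True)
go([.513,.346,.165],5.76); print(arm.observe()["tool_rot"].round(3)[:,0])
c=get("side"); save(c,"s3.png",(100,110,320,340),2.6)
for ce,st in blobs(c,(5,170,120),(32,255,255),30)[0]: print(ce,st,plane(c,ce,.036)[0])
E
```

```text
t 17.0 pos [ 0.5824 -0.0056  0.1676] yaw 6.22 open 1.0 F [ 1.   0.3 -0.5]
tool shift cm [  0.11  -3.1  -35.7 ]
turn rad 0.008
[ 0.042  0.004 -0.999]
[199.8955 176.8041] [ 170  138   60   84 1827] [ 0.8231 -0.1476  0.036 ]
[225.025 143.325] [223 139   6  10  40] [ 0.9044 -0.436   0.036 ]
[230.8133 158.2133] [228 150   7  15  75] [ 0.8103 -0.327   0.036 ]
[243.0149 209.2574] [234 200  19  19 202] [ 0.5949 -0.0437  0.036 ]
[123.2362 292.3916] [112 283  23  19 309] [0.6532 0.3836 0.036 ]
[184.525  304.0031] [174 295  22  19 320] [0.5158 0.3432 0.036 ]
```

View pics/s3.png

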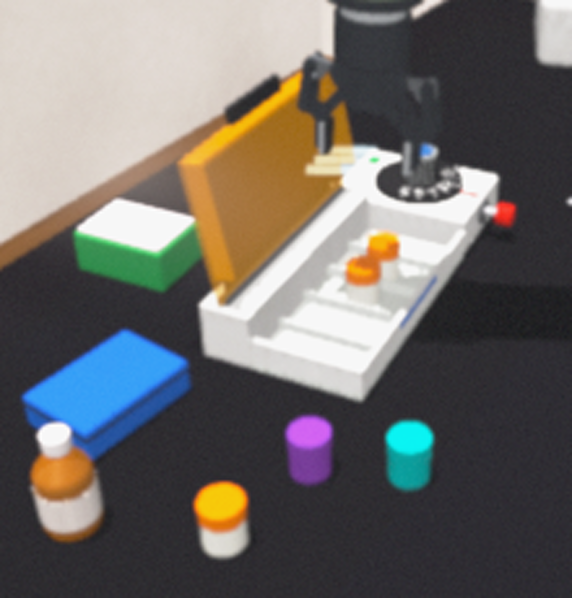

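>>> {"op": "step_arm", "data": {"rows": [[0,-0.3,-2.9,0,1],[0,-0.3,-2.9,0,1],[0,-0.3,-2.9,0,1],[0,-0.3,-2.9,0,1],[0,-0.3,-2.9,0,1],[0,-0.3,-2.9,0,1],[0,-0.3,-2.9,0,1],[0,-0.3,-2.9,0,1],[0,-0.3,-2.9,0,1],[0,-0.3,-2.9,0,1],[0,0,-2.5,0,1],[0,0,0,0,1]]}}

```text
time: 18.25
eef_pos: [0.5112, 0.3131, 0.1599]
tool_rot: [[0.031, 0.994, 0.106], [0.0, 0.106, -0.994], [-1.0, 0.031, 0.003]]
force: [0.5, -1.0, -0.2]
opening: 1.0
```

>>> {"op": "step_arm", "data": {"rows": [[0,0,0,0,1],[0,0,0,0,1]]}}

```text
time: 18.45
eef_pos: [0.5105, 0.3126, 0.159]
tool_rot: [[0.03, 0.994, 0.107], [-0.001, 0.107, -0.994], [-1.0, 0.029, 0.004]]
force: [0.4, 0.4, 0.2]
opening: 1.001
```

```bash
python3 - <<'E'
from h import *
np.set_printoptions(precision=4,suppress=True)
go([.513,.346,.13],5.76);print(arm.observe()["tool_rot"].round(3)[:,0])
c=get("wrist"); save(c,"w10.png")
for ce,st in blobs(c,(5,170,100),(32,255,255),60)[0]: print(ce,st,plane(c,ce,.045)[0])
E
```

```text
t 18.45 pos [0.5105 0.3126 0.159 ] yaw 6.17 open 1.001 F [0.4 0.4 0.2]
tool shift cm [ 2.9   0.52 -3.31]
turn rad 0.007
[ 0.03  -0.001 -1.   ]
[436.2612  94.2765] [ 404   58   76   74 3403] [0.6407 0.3943 0.045 ]
[382.44    92.8133] [380  73  11  41  75] [0.6009 0.391  0.045 ]
[258.4835 155.2365] [ 212  108   87   90 5539] [0.5164 0.3361 0.045 ]
```

View pics/w10.png

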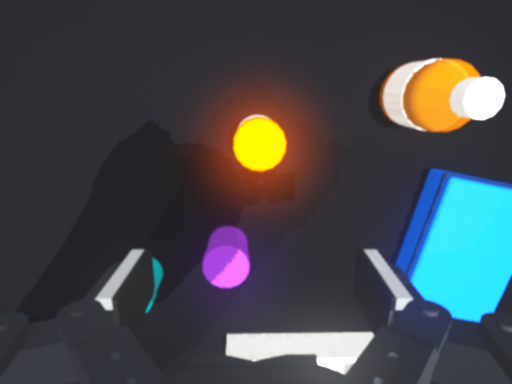

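```bash
python3 - <<'E'
from h import *
np.set_printoptions(precision=4,suppress=True)
c=get("wrist");P=plane(c,[260,145],.045)[0];print(P, plane(c,[410,250],.035),plane(c,[432,170],.035)); go([P[0]-.001,P[1],.02],5.76)
E
```

```text
[0.5168 0.3436 0.045 ] [[0.6581 0.2638 0.035 ]] [[0.6587 0.3359 0.035 ]]
t 18.55 pos [0.5109 0.3121 0.1592] yaw 6.11 open 0.999 F [-0.5  0.3 -0.1]
tool shift cm [13.92  0.41 -3.14]
turn rad 0.006
```

>>> {"op": "step_arm", "data": {"rows": [[2,0.2,-1.6,0,1],[2,0.2,-1.6,0,1],[2,0,0,0,1],[2,0,0,0,1],[2,0,0,0,1],[0,0,0,0,1],[0,0,0,0,1]]}}

```text
time: 19.25
eef_pos: [0.5183, 0.3396, 0.057]
tool_rot: [[0.032, 0.995, 0.098], [-0.003, 0.098, -0.995], [-0.999, 0.032, 0.006]]
force: [-0.5, -1.0, 0.8]
opening: 0.999
```

```bash
python3 - <<'E'
from h import *
np.set_printoptions(precision=4,suppress=True)
go([.516,.3436,.02],5.76);print(arm.observe()["tool_rot"].round(3)[:,0])
c=get("wrist"); save(c,"w11.png")
E
```

```text
t 19.25 pos [0.5183 0.3396 0.057 ] yaw 5.63 open 0.999 F [-0.5 -1.   0.8]
tool shift cm [ 3.69 -0.3  -0.45]
turn rad -0.002
[ 0.032 -0.003 -0.999]
```

View pics/w11.png

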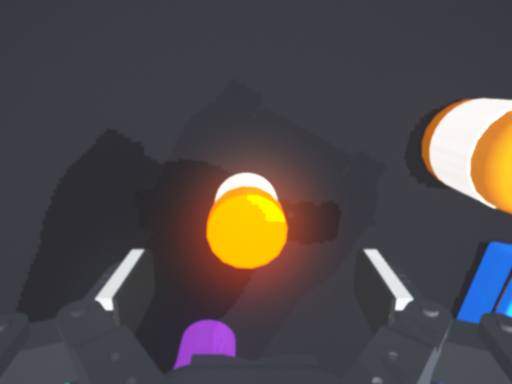

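>>> {"op": "step_arm", "data": {"rows": [[1,-0.2,-0.4,0,1],[1,-0.1,0,0,1],[1,0,0,0,1],[0.6,0,0,0,1],[0,0,0,0,1]]}}

```text
time: 19.8
eef_pos: [0.517, 0.3435, 0.0202]
tool_rot: [[0.035, 0.995, 0.097], [-0.001, 0.097, -0.995], [-0.999, 0.035, 0.005]]
force: [-0.2, 0.4, -0.5]
opening: 1.0
```

```bash
python3 - <<'E'
from h import *
np.set_printoptions(precision=4,suppress=True)
go([.516,.3436,.02],5.76);print(arm.observe()["tool_rot"].round(3)[:,0])
E
```

```text
t 19.8 pos [0.517  0.3435 0.0202] yaw 5.58 open 1.0 F [-0.2  0.4 -0.5]
tool shift cm [ 0.01 -0.1  -0.02]
turn rad -0.003
[ 0.035 -0.001 -0.999]
```

>>> {"op": "step_arm", "data": {"rows": [[0,0,0,0,-1],[0,0,0,0,-1],[0,0,0,0,-1],[0,0,0,0,-1],[0,0,0,0,-1],[-2,0,0,0,-1],[-2,0,0,0,-1],[-2,0,0,0,-1],[-2,0,0,0,-1],[-2,0,0,0,-1],[-1,0,0,0,-1],[0,0,0,0,-1]]}}

```text
time: 21.0
eef_pos: [0.513, 0.3435, 0.135]
tool_rot: [[0.035, 0.995, 0.097], [-0.001, 0.097, -0.995], [-0.999, 0.035, 0.005]]
force: [0.3, 0.3, -0.5]
opening: 0.458
```

```bash
python3 - <<'E'
from h import *
np.set_printoptions(precision=4,suppress=True)
go(Wm(-30,BY[2],125),5.76); print(arm.observe()["tool_rot"].round(3)[:,0])
E
```

```text
t 21.0 pos [0.513  0.3435 0.135 ] yaw 5.58 open 0.458 F [ 0.3  0.3 -0.5]
tool shift cm [ 1.29  3.92 29.74]
turn rad -0.003
[ 0.035 -0.001 -0.999]
```

>>> {"op": "step_arm", "data": {"rows": [[0,0.4,2.8,0,-1],[0,0.4,2.8,0,-1],[0,0.4,2.8,0,-1],[0,0.4,2.8,0,-1],[0,0.4,2.8,0,-1],[0,0.4,2.8,0,-1],[0,0.4,2.8,0,-1],[0,0.4,2.8,0,-1],[0,0.4,2.8,0,-1],[0,0,2.5,0,-1],[0,0,0,0,-1],[0,0,0,0,-1]]}}

```text
time: 22.2
eef_pos: [0.5742, 0.0592, 0.1256]
tool_rot: [[0.024, 0.995, 0.098], [-0.003, 0.098, -0.995], [-1.0, 0.023, 0.005]]
force: [-0.1, 0.1, -1.3]
opening: 0.45
```

```bash
python3 - <<'E'
from h import *
np.set_printoptions(precision=4,suppress=True)
go(Wm(-30,BY[2],70),5.76); print(arm.observe()["tool_rot"].round(3)[:,0])
E
```

```text
t 22.2 pos [0.5742 0.0592 0.1256] yaw 5.64 open 0.45 F [-0.1  0.1 -1.3]
tool shift cm [5.58 0.5  0.83]
turn rad -0.002
[ 0.024 -0.003 -1.   ]
```

>>> {"op": "step_arm", "data": {"rows": [[0,0.4,0.8,0,-1],[1.5,0,0,0,-1],[1.5,0,0,0,-1],[1.5,0,0,0,-1],[1,0,0,0,-1],[0,0,0,0,-1],[0,0,0,0,-1]]}}

```text
time: 22.9
eef_pos: [0.5791, 0.0542, 0.0633]
tool_rot: [[0.02, 0.994, 0.103], [-0.002, 0.103, -0.995], [-1.0, 0.02, 0.004]]
force: [-1.0, 0.7, 0.3]
opening: 0.451
```

```bash
python3 - <<'E'
from h import *
np.set_printoptions(precision=4,suppress=True)
go(Wm(-30,BY[2],29),5.76); print(arm.observe()["tool_rot"].round(3)[:,0])
c=get("wrist"); save(c,"w12.png")
E
```

```text
t 22.9 pos [0.5791 0.0542 0.0633] yaw 5.91 open 0.451 F [-1.   0.7  0.3]
tool shift cm [3.44 0.12 0.3 ]
turn rad 0.003
[ 0.02  -0.002 -1.   ]
```

View pics/w12.png

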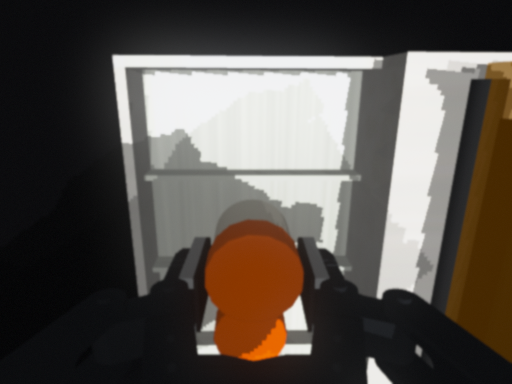

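>>> {"op": "step_arm", "data": {"rows": [[1,0.1,0.3,0,-1],[1,0,0,0,-1],[1,0,0,0,-1],[0.4,0,0,0,-1],[0,0,0,0,-1],[0,0,0,0,-1]]}}

```text
time: 23.55
eef_pos: [0.5825, 0.0507, 0.028]
tool_rot: [[0.023, 0.994, 0.102], [-0.003, 0.102, -0.995], [-1.0, 0.023, 0.005]]
force: [-5.2, -1.4, 12.9]
opening: 0.453
```

```bash
python3 - <<'E'
from h import *
go(Wm(-30,BY[2],28),5.76)
E
```

```text
t 23.55 pos [0.5825 0.0507 0.028 ] yaw 5.87 open 0.453 F [-5.2 -1.4 12.9]
tool shift cm [-0.   -0.11 -0.07]
turn rad 0.002
```

>>> {"op": "step_arm", "data": {"rows": [[0,0,0,0,0.5],[0,0,0,0,0.5],[0,0,0,0,0.5],[-1.5,0,0,0,0.5],[-2.5,0,0,0,0.5],[-3,0,0,0,1],[-3,0,0,0,1],[-3,0,0,0,1],[-3,0,0,0,1],[-3,0,0,0,1],[0,0,0,0,1],[0,0,0,0,1]]}}

```text
time: 24.75
eef_pos: [0.5765, 0.0525, 0.2326]
tool_rot: [[0.025, 0.994, 0.105], [-0.002, 0.105, -0.994], [-1.0, 0.025, 0.004]]
force: [-0.6, -0.1, -0.9]
opening: 0.997
```

```bash
python3 - <<'E'
from h import *
np.set_printoptions(precision=4,suppress=True)
go(Wm(110,62.5,330),-84.2); print(arm.observe()["joints"].round(3))
c=get("side"); save(c,"s4.png",(100,110,320,340),2.6)
c=get("scene"); save(c,"sc4.png",(160,130,400,300),3.3)
c=get("wrist"); save(c,"w13.png")
E
```

```text
t 24.75 pos [0.5765 0.0525 0.2326] yaw 6.05 open 0.997 F [-0.6 -0.1 -0.9]
tool shift cm [-9.35 14.67  6.04]
turn rad 1.575
[ 0.291  0.508 -0.688  1.72   0.382  1.025 -0.425]
```

View pics/s4.png

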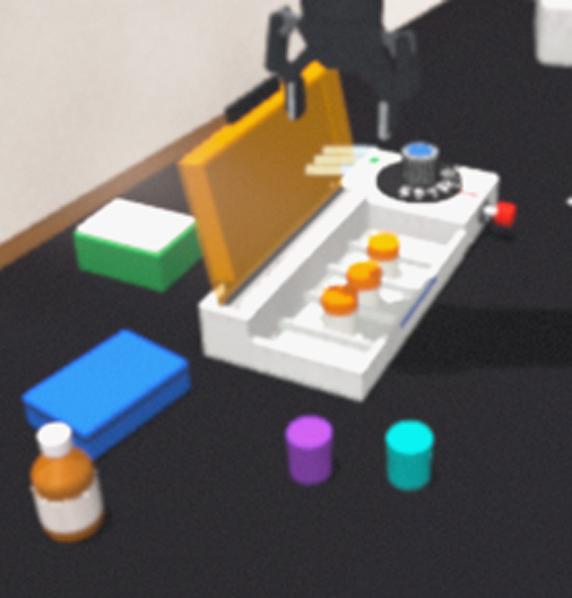

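View pics/w13.png

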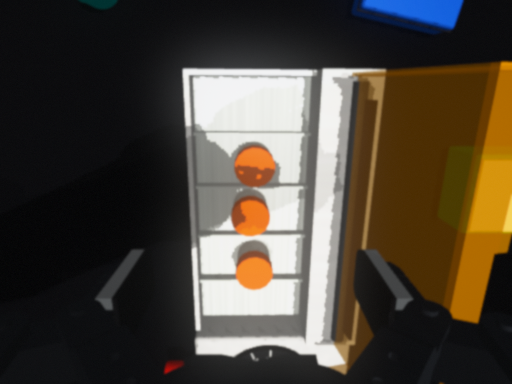

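>>> {"op": "step_arm", "data": {"rows": [[-3,0,0,0,-1],[-3,0,0,0,-1],[-3,0,0,0.14,-1],[-2,0,0,0.14,-1],[0,0,0,0.14,-1],[0,0,0,0.14,-1],[0,0,0,0.14,-1],[0,0,0,0.14,-1],[0,0,0,0.14,-1],[0,0,0,0.14,-1],[0,0,0,0.14,-1],[0,0,0,0.14,-1]]}}

```text
time: 26.1
eef_pos: [0.5701, 0.0524, 0.3339]
tool_rot: [[0.002, 0.224, -0.975], [-0.001, -0.975, -0.224], [-1.0, 0.001, -0.002]]
force: [-0.3, 0.5, 0.4]
opening: -0.004
```

```bash
python3 - <<'E'
from h import *
np.set_printoptions(precision=4,suppress=True)
S=get("scene");D=get("side")
p=WP; inv=lambda X:(np.array([[np.cos(p[2]),np.sin(p[2])],[-np.sin(p[2]),np.cos(p[2])]])@(X[:2]-np.array(p[:2]))*1000).round(1)
sc=lambda u,v:(u/3.3+160,v/3.3+130); sd=lambda u,v:(u/2.6+100,v/2.6+110)
for nm,a,b in(("tabL end top",sc(495,181),sd(230,114)),("tabR top",sc(394,240),sd(279,80)),("lid top left",sc(575,140),sd(183,162)),("lid R top",sc(277,270),sd(325,60))):
    X,e=two(S,a,D,b); print(nm,X,e,inv(X))
go(Wm(110,62.5,340),-84.2); print(arm.observe()["joints"].round(3))
E
```

```text
tabL end top [0.7026 0.059  0.2289] 0.0038219355914587685 [ 91.5 115.6]
tabR top [ 0.7134 -0.0419  0.2269] 0.00511367343154676 [92.  14.1]
lid top left [0.6893 0.1514 0.2193] 0.004806781828753137 [ 87.5 208.8]
lid R top [ 0.7012 -0.1272  0.2256] 0.007467555637570866 [ 71.4 -69.5]
t 26.2 pos [0.5701 0.0526 0.3339] yaw -76.89 open -0.001 F [-0.3 -0.1  0.1]
tool shift cm [ -0.57   7.88 -14.21]
turn rad 0.128
[ 0.117  0.369 -0.428  1.593  0.163  1.212 -1.685]
```

```bash
python3 - <<'E'
from h import *
go(Wm(135,62.5,335),-84.2)
E
```

```text
t 26.2 pos [0.5701 0.0526 0.3339] yaw -76.89 open -0.001 F [-0.3 -0.1  0.1]
tool shift cm [ -0.06   8.2  -16.69]
turn rad 0.128
```

>>> {"op": "step_arm", "data": {"rows": [[0,0,0,0.12,-1],[0,1,-2.5,0,-1],[0,1,-2.5,0,-1],[0,1,-2.5,0,-1],[0,1,-2.5,0,-1],[0,1,-2.5,0,-1],[0,1,-2.5,0,-1],[0,1,-2.5,0,-1],[0,0,0,0,-1],[0,0,0,0,-1]]}}

```text
time: 27.2
eef_pos: [0.7575, 0.0035, 0.3257]
tool_rot: [[-0.009, 0.156, -0.988], [-0.002, -0.988, -0.156], [-1.0, 0.0, 0.009]]
force: [-0.4, -0.3, -1.5]
opening: -0.002
```

```bash
python3 - <<'E'
from h import *
go(Wm(135,62.5,190),-84.2);print(arm.observe()["joints"].round(3),arm.observe()["tool_rot"].round(3)[:,0])
c=get("side"); save(c,"s5.png",(60,40,360,340),2)
c=get("scene"); save(c,"sc5.png",(140,60,440,300),2.6)
E
```

```text
t 27.2 pos [0.7575 0.0035 0.3257] yaw -81.02 open -0.002 F [-0.4 -0.3 -1.5]
tool shift cm [13.57 -0.79  0.38]
turn rad 0.055
[ 0.082  0.72  -0.351  1.02   0.231  1.445 -1.632] [-0.009 -0.002 -1.   ]
```

View pics/s5.png

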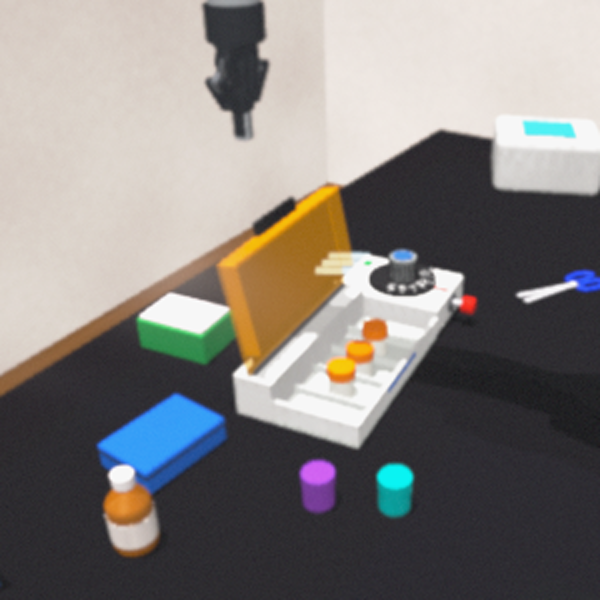

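View pics/sc5.png

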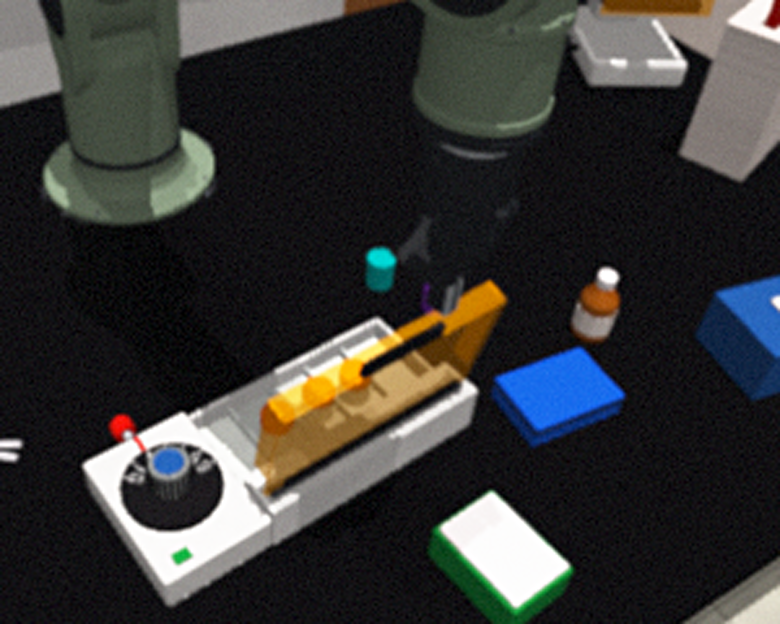

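>>> {"op": "step_arm", "data": {"rows": [[2,0,0.2,0.05,-1],[2,0,0,0,-1],[2,0,0,0,-1],[2,0,0,0,-1],[2,0,0,0,-1],[2,0,0,0,-1],[1,0,0,0,-1],[0,0,0,0,-1],[0,0,0,0,-1]]}}

```text
time: 28.2
eef_pos: [0.7504, 0.0048, 0.198]
tool_rot: [[-0.003, 0.116, -0.993], [-0.001, -0.993, -0.116], [-1.0, 0.001, 0.003]]
force: [0.3, -0.3, -0.3]
opening: -0.001
```

```bash
python3 - <<'E'
from h import *
go(Wm(110,62.5,190),-84.2);print(arm.observe()["joints"].round(3),arm.observe()["tool_rot"].round(3)[:,0])
c=get("side"); save(c,"s6.png",(130,90,330,260),3.5)
E
```

```text
t 28.2 pos [0.7504 0.0048 0.198 ] yaw -83.32 open -0.001 F [ 0.3 -0.3 -0.3]
tool shift cm [ 0.81 -0.6   2.34]
turn rad 0.015
[ 0.093  0.782 -0.339  1.224  0.258  1.18  -1.708] [-0.003 -0.001 -1.   ]
```

View pics/s6.png

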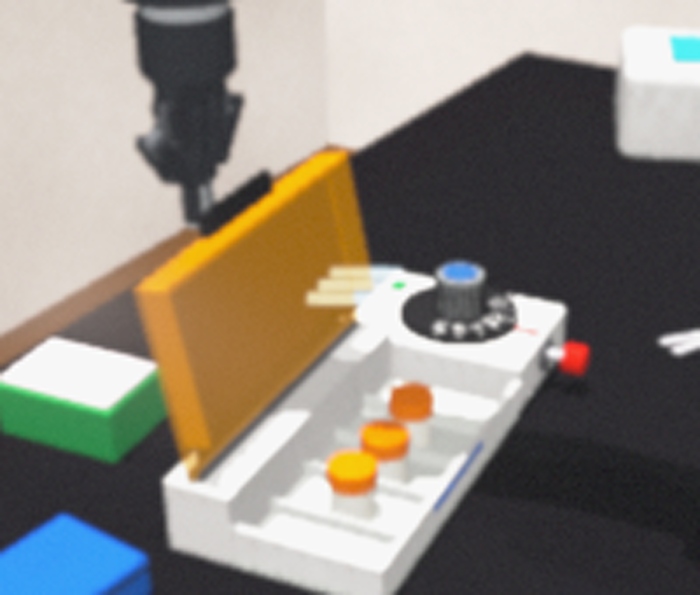

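>>> {"op": "step_arm", "data": {"rows": [[0.4,0,0.4,0,-1],[0.4,0,0.4,0.01,-1],[0,0,0.5,0,-1],[0,0,0.5,0,-1],[0,0,0.5,0,-1],[0,0,0.5,0,-1],[0,0,0.5,0,-1],[0,0,0.5,0,-1]]}}

```text
time: 29.05
eef_pos: [0.7112, 0.0006, 0.1929]
tool_rot: [[0.003, 0.106, -0.994], [-0.001, -0.994, -0.106], [-1.0, 0.001, -0.003]]
force: [2.7, 0.9, 0.6]
opening: 0.0
```

```bash
cat >> h.py <<'E'
def winv(X):
    p=WP; return (np.array([[np.cos(p[2]),np.sin(p[2])],[-np.sin(p[2]),np.cos(p[2])]])@(np.asarray(X)[:2]-np.array(p[:2]))*1000).round(1)
E
python3 - <<'E'
from h import *
go(Wm(79,62.5,190),-84.2);print(winv(arm.observe()["eef_pos"]),arm.observe()["tool_rot"].round(3)[:,0])
c=get("side"); save(c,"s7.png",(130,90,330,260),3.5)
E
```

```text
t 29.05 pos [7.112e-01 6.000e-04 1.929e-01] yaw -83.94 open 0.0 F [2.7 0.9 0.6]
tool shift cm [ 0.29 -0.59  1.51]
turn rad 0.005
[94.1 56.7] [ 0.003 -0.001 -1.   ]
```

View pics/s7.png

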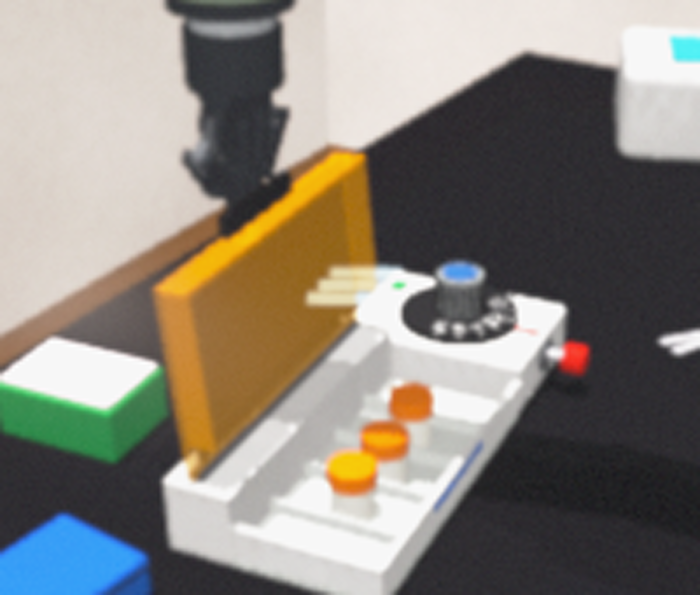

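>>> {"op": "step_arm", "data": {"rows": [[0,0,0.5,0,-1],[0,0,0.5,0,-1],[0,0,0.5,0,-1],[0,0,0.5,0,-1],[0,0,0.5,0,-1],[0.05,0,0.5,0,-1],[0.05,0,0.5,0,-1],[0.05,0,0.5,0,-1],[0.1,0,0.5,0,-1],[0.1,0,0.5,0,-1]]}}

```text
time: 30.1
eef_pos: [0.6569, -0.005, 0.1893]
tool_rot: [[0.003, 0.106, -0.994], [-0.001, -0.994, -0.106], [-1.0, 0.001, -0.003]]
force: [2.2, 0.9, 0.6]
opening: -0.002
```

```bash
python3 - <<'E'
from h import *
go(Wm(16,62.5,177),-84.2);print(winv(arm.observe()["eef_pos"]),arm.observe()["tool_rot"].round(3)[:,0])
c=get("side"); save(c,"s8.png",(130,90,330,260),3.5)
E
```

```text
t 30.1 pos [ 0.6569 -0.005   0.1893] yaw -83.93 open -0.002 F [2.2 0.9 0.6]
tool shift cm [ 1.22 -0.61  2.36]
turn rad 0.005
[39.6 56.5] [ 0.003 -0.001 -1.   ]
```

View pics/s8.png

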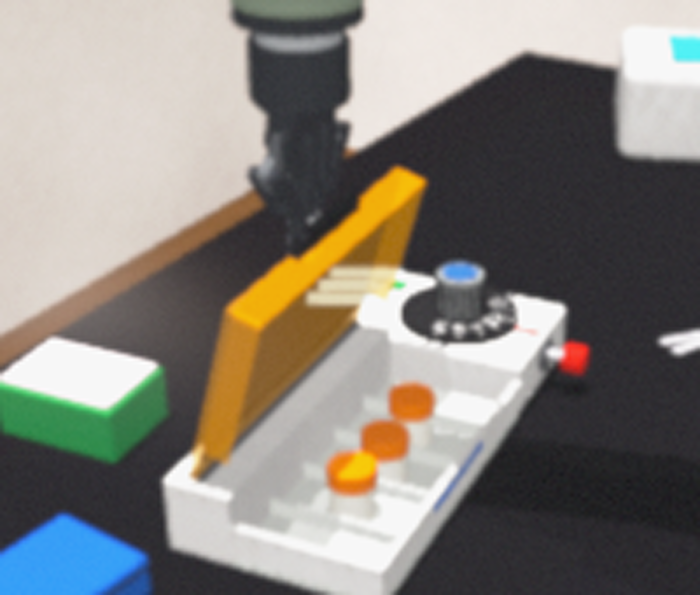

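>>> {"op": "step_arm", "data": {"rows": [[0.2,0,0.5,0,-1],[0.2,0,0.5,0,-1],[0.25,0,0.5,0,-1],[0.3,0,0.5,0,-1],[0.3,0,0.5,0,-1],[0.3,0,0.45,0,-1],[0.3,0,0.45,0,-1],[0.3,0,0.45,0,-1],[0.35,0,0.45,0,-1],[0.35,0,0.4,0,-1]]}}

```text
time: 31.15
eef_pos: [0.6051, -0.0107, 0.158]
tool_rot: [[0.002, 0.105, -0.994], [-0.001, -0.994, -0.105], [-1.0, 0.001, -0.002]]
force: [0.5, 0.6, 2.0]
opening: -0.0
```

```bash
python3 - <<'E'
from h import *
go(Wm(-32,62.5,134),-84.2);print(winv(arm.observe()["eef_pos"]),arm.observe()["tool_rot"].round(3)[:,0])
c=get("side"); save(c,"s9.png",(130,90,330,260),3.5)
E
```

```text
t 31.15 pos [ 0.6051 -0.0107  0.158 ] yaw -83.94 open -0.0 F [0.5 0.6 2. ]
tool shift cm [ 2.4  -0.66  1.95]
turn rad 0.004
[-12.5  56. ] [ 0.002 -0.001 -1.   ]
```

View pics/s9.png

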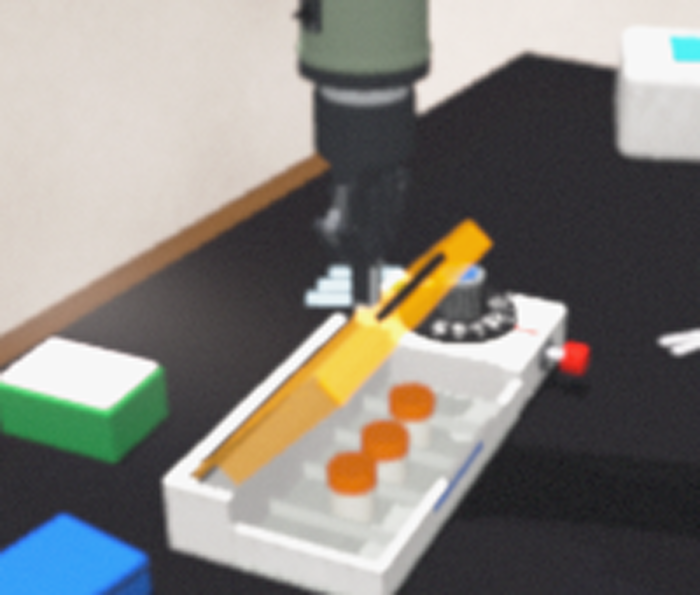

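>>> {"op": "step_arm", "data": {"rows": [[0.4,0,0.35,0,-1],[0.4,0,0.35,0,-1],[0.4,0,0.3,0,-1],[0.4,0,0.3,0,-1],[0.4,0,0.3,0,-1],[0.4,0,0.3,0,-1],[0.4,0,0.2,0,-1],[0.4,0,0.2,0,-1],[0.4,0,0.2,0,-1],[0.4,0,0.2,0,-1],[0.4,0,0.15,0,-1],[0.4,0,0.15,0,-1]]}}

```text
time: 32.4
eef_pos: [0.5719, -0.0143, 0.1051]
tool_rot: [[0.001, 0.106, -0.994], [-0.001, -0.994, -0.106], [-1.0, 0.001, -0.0]]
force: [0.4, 0.2, -0.2]
opening: 0.008
```

```bash
python3 - <<'E'
from h import *
go(Wm(-52,62.5,72),-84.2);print(winv(arm.observe()["eef_pos"]),arm.observe()["tool_rot"].round(3)[:,0])
c=get("side"); save(c,"s10.png",(130,90,330,260),3.5)
E
```

```text
t 32.4 pos [ 0.5719 -0.0143  0.1051] yaw -83.94 open 0.008 F [ 0.4  0.2 -0.2]
tool shift cm [ 3.31 -0.68  0.6 ]
turn rad 0.005
[-45.9  55.8] [ 0.001 -0.001 -1.   ]
```

View pics/s10.png

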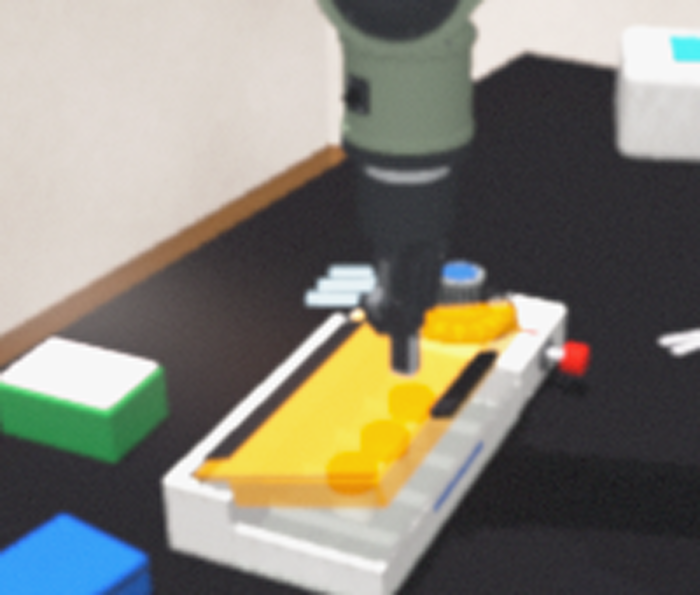

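>>> {"op": "step_arm", "data": {"rows": [[0.25,0,0.1,0,-1],[0.25,0,0.1,0,-1],[0.25,0,0.1,0,-1],[0.25,0,0.1,0,-1],[0.25,0,0,0,-1],[0.25,0,0,0,-1],[0.25,0,0,0,-1],[0.25,0,0,0,-1],[0.25,0,0,0,-1],[0.2,0,0,0,-1]]}}

```text
time: 33.45
eef_pos: [0.5672, -0.015, 0.0779]
tool_rot: [[-0.0, 0.106, -0.994], [-0.001, -0.994, -0.106], [-1.0, 0.001, 0.0]]
force: [0.2, 0.4, 0.4]
opening: -0.004
```

```bash
python3 - <<'E'
from h import *
go(Wm(-52,62.5,72),-84.2)
E
```

```text
t 33.45 pos [ 0.5672 -0.015   0.0779] yaw -83.94 open -0.004 F [0.2 0.4 0.4]
tool shift cm [ 0.59 -0.69  0.13]
turn rad 0.004
```

>>> {"op": "step_arm", "data": {"rows": [[0.2,0,0,0,-1],[0.2,0,0,0,-1],[0.2,0,0,0,-1],[0.2,0,0,0,-1]]}}

```text
time: 33.85
eef_pos: [0.5674, -0.015, 0.0714]
tool_rot: [[0.0, 0.105, -0.994], [-0.002, -0.994, -0.105], [-1.0, 0.002, -0.0]]
force: [-24.4, -0.5, 73.5]
opening: 0.001
```

>>> {"op": "step_arm", "data": {"rows": [[0.2,0,0,0,-1],[0,0,0,0,-1]]}}

```text
time: 34.05
eef_pos: [0.5674, -0.0149, 0.0726]
tool_rot: [[0.001, 0.105, -0.994], [-0.004, -0.994, -0.105], [-1.0, 0.004, -0.001]]
force: [-0.7, -0.2, 0.3]
opening: -0.002
```

```bash
python3 - <<'E'
from h import *
go(Wm(-52,62.5,72),-84.2)
c=get("side"); save(c,"s11.png",(130,90,330,260),3.5)
E
```

```text
t 34.05 pos [ 0.5674 -0.0149  0.0726] yaw -83.97 open -0.002 F [-0.7 -0.2  0.3]
tool shift cm [ 0.06 -0.69  0.15]
turn rad 0.004
```

View pics/s11.png

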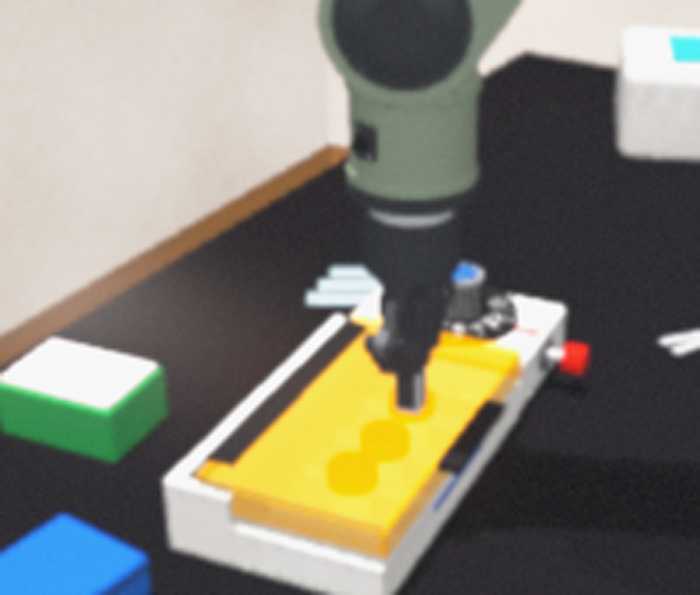

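>>> {"op": "step_arm", "data": {"rows": [[-1.5,0,0,0,-1],[-2.5,0,0,0,-1],[-3,0,0,0,1],[-3,0,0,0,1],[-3,0,0,0,1],[-3,0,0,0,1],[-3,0,0,0,1],[0,0,0,0,1],[0,0,0,0,1]]}}

```text
time: 35.0
eef_pos: [0.5667, -0.0135, 0.2767]
tool_rot: [[0.004, 0.107, -0.994], [-0.002, -0.994, -0.107], [-1.0, 0.002, -0.004]]
force: [0.4, 0.3, -0.5]
opening: 0.998
```

```bash
python3 - <<'E'
from h import *
go(Wm(-11,-146,250),-84.2);print(arm.observe()["joints"].round(3))
c=get("side"); save(c,"s12.png",(130,90,330,260),3.5)
c=get("scene"); save(c,"sc12.png",(160,130,400,300),3.3)
c=get("wrist"); save(c,"w14.png")
E
```

```text
t 35.0 pos [ 0.5667 -0.0135  0.2767] yaw -83.88 open 0.998 F [ 0.4  0.3 -0.5]
tool shift cm [ 2.73 20.33 -3.87]
turn rad 0.006
[ 0.213  0.403 -0.401  1.691  0.178  1.079 -1.707]
```

View pics/s12.png

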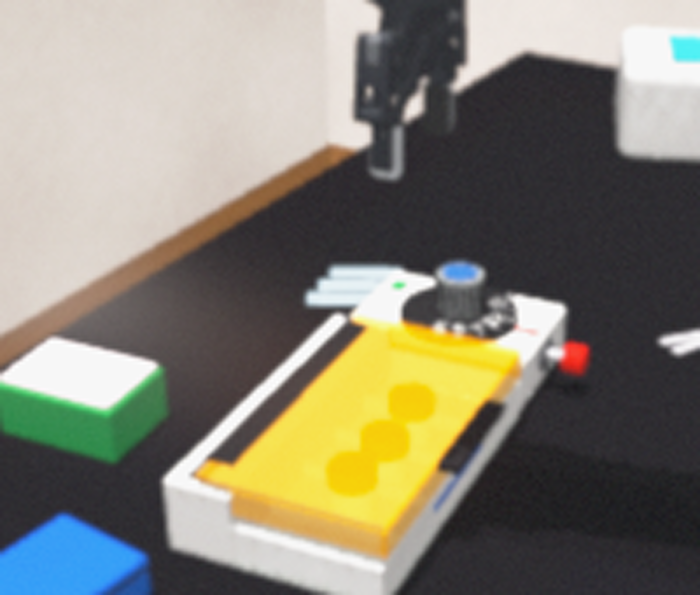

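View pics/w14.png

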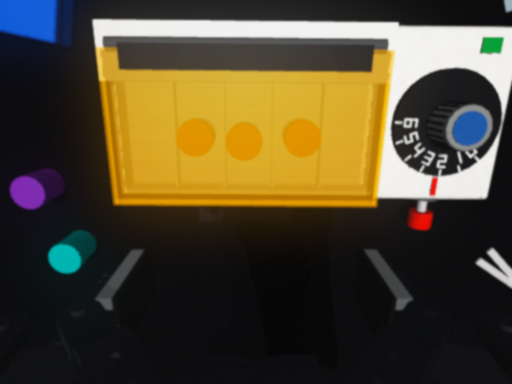

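```bash
python3 - <<'E'
from h import *
c=get("wrist"); save(c,"w15.png",(370,50,510,240),4.2/1.4)
np.set_printoptions(precision=4,suppress=True)
for nm,lo,hi,z in(("disc",(100,150,80),(115,255,255),.096),("red",(0,150,80),(4,255,255),.032)):
  for ce,st in blobs(c,lo,hi,60)[0]: X=plane(c,ce,z)[0];print(nm,ce,st[4],X,winv(X))
E
```

```text
disc [29.9494 18.4373] 2193 [0.6766 0.189  0.096 ] [ 78.6 247.6]
disc [469.9608 127.5426] 868 [ 0.6269 -0.2106  0.096 ] [ -10.9 -145.1]
red [433.4667 186.0133] 75 [ 0.5534 -0.2283  0.032 ] [ -85.8 -155.2]
red [420.2431 219.6651] 436 [ 0.5103 -0.2232  0.032 ] [-128.2 -145.9]
```

View pics/w15.png

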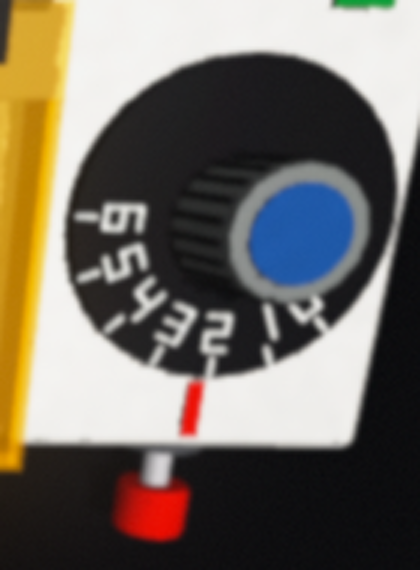

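>>> {"op": "step_arm", "data": {"rows": [[0,2.5,-0.4,0,0.5],[0,2.5,-0.4,0,0.5],[0,2.5,-0.4,0,0.5],[0,2.5,-0.5,0,0.5],[0,2.5,-0.5,0,0.5],[0,2.5,-0.5,0,0.5],[0,2.5,-0.5,0,0.5],[0,2.0,-0.5,0,0.5],[0,0,0,0,0.5],[0,0,0,0,0.5]]}}

```text
time: 36.2
eef_pos: [0.6231, -0.209, 0.265]
tool_rot: [[-0.013, 0.111, -0.994], [0.002, -0.994, -0.111], [-1.0, -0.004, 0.013]]
force: [-0.5, 0.7, 0.1]
opening: 0.749
```

```bash
python3 - <<'E'
from h import *
go([.627,-.211,.13],-84.2);print(arm.observe()["joints"].round(3),arm.observe()["tool_rot"].round(3)[:,0])
E
```

```text
t 36.2 pos [ 0.6231 -0.209   0.265 ] yaw -83.66 open 0.749 F [-0.5  0.7  0.1]
tool shift cm [13.49  0.29 -0.54]
turn rad 0.01
[ 0.444  0.569 -0.335  1.443  0.193  1.176 -1.379] [-0.013  0.002 -1.   ]
```

>>> {"op": "step_arm", "data": {"rows": [[2,0.3,-0.5,0.01,0.5],[2,0,0,0,0.5],[2,0,0,0,0.5],[2,0,0,0,0.5],[2,0,0,0,0.5],[2,0,0,0,0.5],[0,0,0,0,0.5],[0,0,0,0,0.5]]}}

```text
time: 37.0
eef_pos: [0.6254, -0.2034, 0.1391]
tool_rot: [[-0.017, 0.107, -0.994], [0.006, -0.994, -0.107], [-1.0, -0.008, 0.016]]
force: [0.4, 0.1, 0.0]
opening: 0.749
```

```bash
python3 - <<'E'
from h import *
go([.627,-.211,.065],-84.2);print(arm.observe()["joints"].round(3),arm.observe()["tool_rot"].round(3)[:,0])
c=get("wrist"); save(c,"w16.png")
np.set_printoptions(precision=4,suppress=True)
for ce,st in blobs(c,(100,150,60),(115,255,255),60)[0]: X=plane(c,ce,.096)[0];print(ce,st[4],X)
E
```

```text
t 37.0 pos [ 0.6254 -0.2034  0.1391] yaw -83.84 open 0.749 F [0.4 0.1 0. ]
tool shift cm [ 7.41  0.83 -0.19]
turn rad 0.006
[ 0.424  0.696 -0.313  1.557  0.243  0.945 -1.431] [-0.017  0.006 -1.   ]
[266.1663 219.0902] 2063 [ 0.6272 -0.2107  0.096 ]
```

View pics/w16.png

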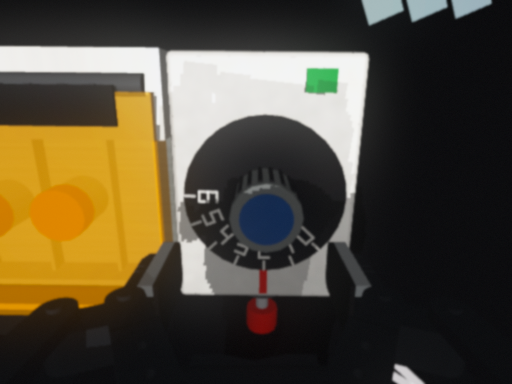

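>>> {"op": "step_arm", "data": {"rows": [[0.5,0.8,-0.2,0,0.5],[1,0,0,0,0.5],[1,0,0,0,0.5],[0,0,0,0,0.5],[0,0,0,0,0.5]]}}

```text
time: 37.55
eef_pos: [0.629, -0.2119, 0.1142]
tool_rot: [[-0.014, 0.107, -0.994], [0.005, -0.994, -0.107], [-1.0, -0.006, 0.013]]
force: [-0.4, 0.7, 0.7]
opening: 0.746
```

```bash
python3 - <<'E'
from h import *
go([.627,-.2107,.065],-84.2);print(arm.observe()["joints"].round(3),arm.observe()["tool_rot"].round(3)[:,0])
E
```

```text
t 37.55 pos [ 0.629  -0.2119  0.1142] yaw -83.85 open 0.746 F [-0.4  0.7  0.7]
tool shift cm [ 4.93 -0.11  0.13]
turn rad 0.006
[ 0.429  0.733 -0.305  1.557  0.256  0.906 -1.428] [-0.014  0.005 -1.   ]
```

>>> {"op": "step_arm", "data": {"rows": [[1,-0.1,0.1,0,0.5],[1,0,0,0,0.5],[1,0,0,0,0.5],[1,0,0,0,0.5],[0.9,0,0,0,0.5],[0,0,0,0,0.5],[0,0,0,0,0.5]]}}

```text
time: 38.25
eef_pos: [0.6267, -0.2103, 0.0602]
tool_rot: [[-0.015, 0.107, -0.994], [0.005, -0.994, -0.108], [-1.0, -0.007, 0.014]]
force: [0.4, 0.3, -0.1]
opening: 0.749
```

```bash
python3 - <<'E'
from h import *
go([.627,-.2107,.065],-84.2);print(arm.observe()["tool_rot"].round(3)[:,0])
E
```

```text
t 38.25 pos [ 0.6267 -0.2103  0.0602] yaw -83.83 open 0.749 F [ 0.4  0.3 -0.1]
tool shift cm [-0.48  0.04 -0.02]
turn rad 0.006
[-0.015  0.005 -1.   ]
```

>>> {"op": "step_arm", "data": {"rows": [[-0.5,0,0,0,0.5],[0,0,0,0,0.5],[0,0,0,0,-1],[0,0,0,0,-1],[0,0,0,0,-1],[0,0,0,0,-1],[0,0,0,0,-1]], "newtons": 80}}

```text
time: 38.95
eef_pos: [0.6275, -0.2099, 0.0676]
tool_rot: [[-0.013, 0.108, -0.994], [0.005, -0.994, -0.108], [-1.0, -0.007, 0.012]]
force: [0.6, 0.8, -1.6]
opening: 0.489
```

```bash
python3 - <<'E'
from h import *
go([.627,-.2107,.065],-84.2);print(arm.observe()["tool_rot"].round(3)[:,0],arm.observe()["moment"])
E
```

```text
t 38.95 pos [ 0.6275 -0.2099  0.0676] yaw -83.82 open 0.489 F [ 0.6  0.8 -1.6]
tool shift cm [0.26 0.07 0.05]
turn rad 0.007
[-0.013  0.005 -1.   ] [-0.02479053  0.0015937  -0.06418348]
```

>>> {"op": "step_arm", "data": {"rows": [[0,0,0,-0.1,-1],[0,0,0,-0.1,-1],[0,0,0,-0.1,-1],[0,0,0,-0.1,-1]]}}

```text
time: 39.35
eef_pos: [0.6272, -0.2092, 0.0676]
tool_rot: [[-0.014, 0.497, -0.868], [0.006, -0.868, -0.497], [-1.0, -0.012, 0.009]]
force: [-0.9, 1.9, -2.3]
opening: 0.499
```

```bash
python3 - <<'E'
from h import *
go([.627,-.2107,.065],-83.82+68.75);print(arm.observe()["tool_rot"].round(3)[:,0],arm.observe()["moment"])
c=get("wrist"); save(c,"w17.png")
E
```

```text
t 39.35 pos [ 0.6272 -0.2092  0.0676] yaw -60.19 open 0.499 F [-0.9  1.9 -2.3]
tool shift cm [0.26 0.13 0.1 ]
turn rad -0.787
[-0.014  0.006 -1.   ] [-0.09734709 -0.222824   -0.60109454]
```

View pics/w17.png

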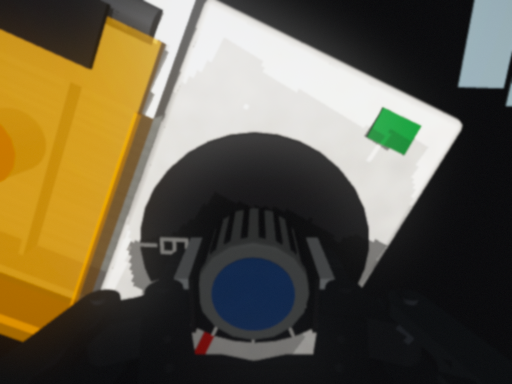

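>>> {"op": "step_arm", "data": {"rows": [[0,0,0,-0.1,-1],[0,0,0,-0.1,-1],[0,0,0,-0.1,-1],[0,0,0,-0.1,-1],[0,0,0,-0.1,-1],[0,0,0,-0.1,-1],[0,0,0,-0.1,-1]]}}

```text
time: 40.1
eef_pos: [0.6262, -0.2082, 0.0676]
tool_rot: [[-0.016, 0.945, -0.327], [0.007, -0.327, -0.945], [-1.0, -0.017, -0.001]]
force: [-3.5, 2.6, 0.3]
opening: 0.492
```

```bash
python3 - <<'E'
from h import *
go([.627,-.2107,.065],-83.82+68.75);print(arm.observe()["tool_rot"].round(3)[:,0],arm.observe()["moment"])
c=get("wrist"); save(c,"w18.png")
E
```

```text
t 40.1 pos [ 0.6262 -0.2082  0.0676] yaw -19.09 open 0.492 F [-3.5  2.6  0.3]
tool shift cm [0.26 0.17 0.21]
turn rad -0.07
[-0.016  0.007 -1.   ] [-0.03537044 -0.04446006 -0.01416177]
```

View pics/w18.png

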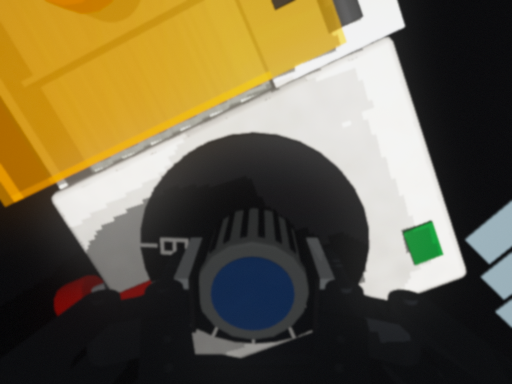

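Still gripping without slip. I'll finish the last bit, then release and lift.

>>> {"op": "step_arm", "data": {"rows": [[0,0,0,-0.07,-1],[0,0,0,0,-1],[0,0,0,0,0.3],[0,0,0,0,0.5],[0,0,0,0,0.5],[0,0,0,0,0.5],[-1,0,0,0,0.5],[-2,0,0,0,0.5],[-2.5,0,0,0,0.5],[-2.5,0,0,0,0.5],[-2.5,0,0,0,0.5],[-2.5,0,0,0,0.5]]}}

```text
time: 41.35
eef_pos: [0.6272, -0.2088, 0.2029]
tool_rot: [[-0.02, 0.963, -0.267], [0.008, -0.267, -0.964], [-1.0, -0.021, -0.002]]
force: [0.3, 0.3, 0.4]
opening: 0.75
```

>>> {"op": "step_arm", "data": {"rows": [[0,0,0,0.14,0.5],[0,0,0,0.14,0.5],[0,0,0,0.14,0.5],[0,0,0,0.14,0.5],[0,0,0,0.14,0.5],[0,0,0,0.14,0.5],[0,0,0,0.14,0.5],[0,0,0,0.14,0.5],[0,0,0,0.07,0.5],[0,0,0,0,0.5],[0,0,0,0,0.5]]}}

```text
time: 42.45
eef_pos: [0.6301, -0.2075, 0.2177]
tool_rot: [[-0.005, 0.062, -0.998], [0.007, -0.998, -0.062], [-1.0, -0.007, 0.005]]
force: [-0.3, -0.4, 0.3]
opening: 0.751
```

```bash
python3 - <<'E'
from h import *
np.set_printoptions(precision=4,suppress=True)
go([.5105,-.224,.2],-84.2);print(arm.observe()["tool_rot"].round(3)[:,0])
c=get("wrist"); save(c,"w19.png",(100,60,450,360),2.2)
for ce,st in blobs(c,(0,150,60),(4,255,255),60)[0]: X=plane(c,ce,.032)[0];print(ce,st,X,winv(X))
E
```

```text
t 42.45 pos [ 0.6301 -0.2075  0.2177] yaw -86.46 open 0.751 F [-0.3 -0.4  0.3]
tool shift cm [ 1.82  0.92 12.04]
turn rad -0.039
[-0.005  0.007 -1.   ]
[259.8659 242.439 ] [258 233   5  19  82] [ 0.5483 -0.2184  0.032 ] [ -89.9 -144.9]
[261.0779 274.6958] [249 261  25  27 526] [ 0.5102 -0.2223  0.032 ] [-128.2 -144.9]
```

View pics/w19.png

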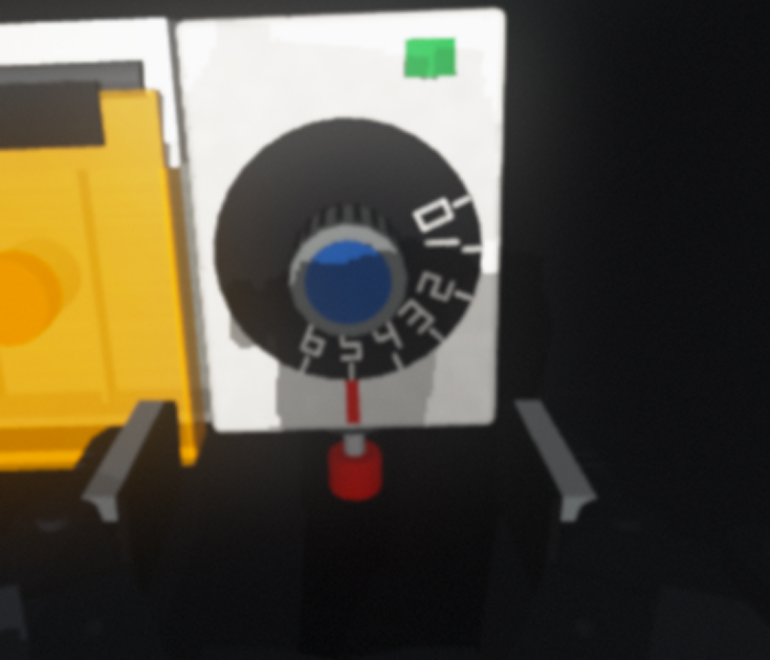

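```bash
python3 - <<'E'
from h import *
print(Wm(-127,-145.5,13)); go(Wm(-127,-145.5,160),-84.2)
E
```

```text
[ 0.51143897 -0.22270785  0.013     ]
t 42.5 pos [ 0.6302 -0.2075  0.2177] yaw -86.45 open 0.752 F [-0.6  0.5  0.5]
tool shift cm [ 5.82  0.82 11.92]
turn rad -0.039
```

>>> {"op": "step_arm", "data": {"rows": [[0,0,0,-0.04,0.5],[0,0.1,2,0,0.5],[0,0.1,2,0,0.5],[0,0.1,2,0,0.5],[0,0.1,2,0,0.5],[0,0.1,2,0,0.5],[0,0,1.5,0,0.5],[2,0,0,0,0.5],[2,0,0,0,0.5],[1.5,0,0,0,0.5],[0,0,0,0,0.5],[0,0,0,0,0.5]]}}

```text
time: 43.7
eef_pos: [0.5118, -0.2256, 0.1641]
tool_rot: [[-0.002, 0.126, -0.992], [0.007, -0.992, -0.126], [-1.0, -0.007, 0.001]]
force: [-0.6, -0.1, 0.3]
opening: 0.75
```

```bash
python3 - <<'E'
from h import *
np.set_printoptions(precision=4,suppress=True)
go(Wm(-127,-145.5,13),-84.2);print(arm.observe()["tool_rot"].round(3)[:,0],arm.observe()["joints"].round(2))
c=get("wrist"); save(c,"w20.png")
for ce,st in blobs(c,(0,150,60),(4,255,255),60)[0]: X=plane(c,ce,.032)[0];print(ce,st,X,winv(X))
E
```

```text
t 43.7 pos [ 0.5118 -0.2256  0.1641] yaw -82.78 open 0.75 F [-0.6 -0.1  0.3]
tool shift cm [15.11 -0.18 -0.02]
turn rad 0.025
[-0.002  0.007 -1.   ] [ 0.59  0.53 -0.39  1.82  0.25  0.85 -1.36]
[250.8654 127.1923] [248 114   7  27 156] [ 0.5553 -0.2175  0.032 ] [ -82.8 -144.7]
[249.5998 181.4928] [234 167  33  30 832] [ 0.5109 -0.222   0.032 ] [-127.5 -144.7]
```

View pics/w20.png

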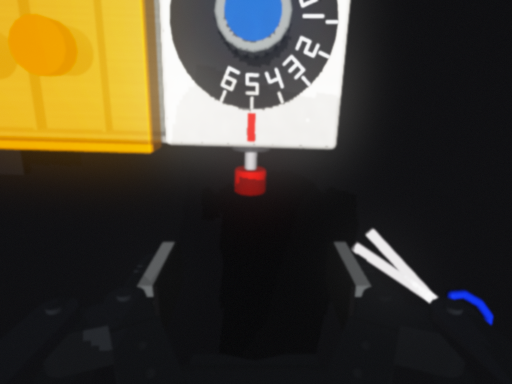

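```bash
python3 - <<'E'
from h import *
np.set_printoptions(precision=4,suppress=True)
c=get("wrist"); print(plane(c,[[355,247],[370,232],[435,298],[460,295]],0.005))
E
```

```text
[[ 0.4513 -0.3315  0.005 ]
 [ 0.4685 -0.3423  0.005 ]
 [ 0.4059 -0.4236  0.005 ]
 [ 0.4126 -0.4476  0.005 ]]
```

>>> {"op": "step_arm", "data": {"rows": [[2,-0.2,0,0.02,0.5],[2,0,0,0,0.5],[2,0,0,0,0.5],[2,0,0,0,0.5],[0,0,0,0,0.5],[0,0,0,0,0.5]]}}

```text
time: 44.4
eef_pos: [0.5152, -0.2242, 0.0875]
tool_rot: [[0.006, 0.106, -0.994], [0.004, -0.994, -0.106], [-1.0, -0.003, -0.007]]
force: [1.1, 1.3, 0.4]
opening: 0.749
```

```bash
python3 - <<'E'
from h import *
go(Wm(-127,-144.8,14),-84.2);print(arm.observe()["tool_rot"].round(3)[:,0])
E
```

```text
t 44.4 pos [ 0.5152 -0.2242  0.0875] yaw -83.92 open 0.749 F [1.1 1.3 0.4]
tool shift cm [ 7.35 -0.24  0.4 ]
turn rad 0.005
[ 0.006  0.004 -1.   ]
```

>>> {"op": "step_arm", "data": {"rows": [[1.2,-0.2,0.4,0,0.5],[1.2,0,0,0,0.5],[1.2,0,0,0,0.5],[1.2,0,0,0,0.5],[1.2,0,0,0,0.5],[1,0,0,0,0.5],[0,0,0,0,0.5],[0,0,0,0,0.5]]}}

```text
time: 45.2
eef_pos: [0.5122, -0.2227, 0.0134]
tool_rot: [[0.009, 0.106, -0.994], [0.003, -0.994, -0.106], [-1.0, -0.002, -0.009]]
force: [-0.6, -0.5, 0.1]
opening: 0.753
```

```bash
python3 - <<'E'
from h import *
go(Wm(-127,-144.8,14),-84.2);print(winv(arm.observe()["eef_pos"]),arm.observe()["tool_rot"].round(3)[:,0])
c=get("side"); save(c,"s13.png",(200,110,380,250),4)
E
```

```text
t 45.2 pos [ 0.5122 -0.2227  0.0134] yaw -83.91 open 0.753 F [-0.6 -0.5  0.1]
tool shift cm [-0.06 -0.08  0.08]
turn rad 0.005
[-126.2 -145.6] [ 0.009  0.003 -1.   ]
```

View pics/s13.png

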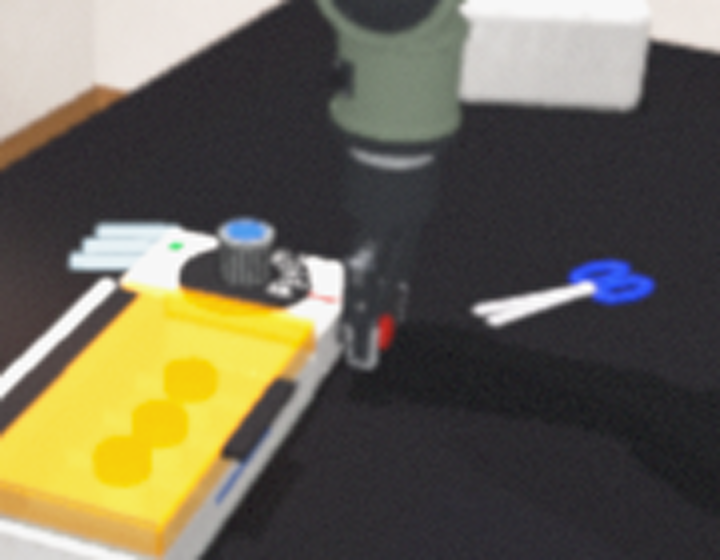

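>>> {"op": "step_arm", "data": {"rows": [[0,0,0,0,-1],[0,0,0,0,-1],[0,0,0,0,-1],[0,0,0,0,-1],[0,0,0,0,-1],[0,0,0,0,-1],[0,0,0,0,-1]], "newtons": 60}}

```text
time: 45.95
eef_pos: [0.5126, -0.2213, 0.0148]
tool_rot: [[0.01, 0.107, -0.994], [0.004, -0.994, -0.107], [-1.0, -0.003, -0.01]]
force: [-0.2, 0.5, -3.6]
opening: 0.281
```

```bash
python3 - <<'E'
from h import *
go();print(winv(arm.observe()["eef_pos"]),arm.observe()["tool_rot"].round(3)[:,0])
c=get("wrist"); save(c,"w21.png")
E
```

```text
t 45.95 pos [ 0.5126 -0.2213  0.0148] yaw -83.88 open 0.281 F [-0.2  0.5 -3.6]
[-125.7 -144.2] [ 0.01   0.004 -1.   ]
```

View pics/w21.png

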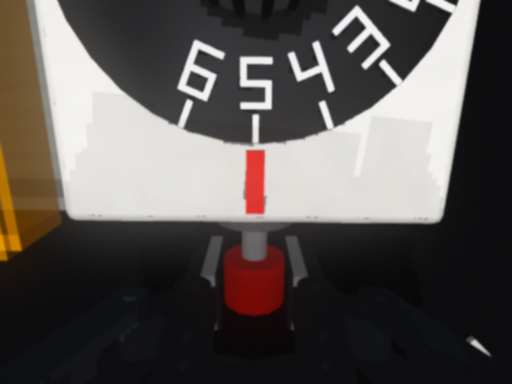

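>>> {"op": "step_arm", "data": {"rows": [[0,0,0.6,0,-1],[0,0,0.6,0,-1],[0,0,0.6,0,-1],[0,0,0.6,0,-1],[0,0,0.4,0,-1]]}}

```text
time: 46.5
eef_pos: [0.4847, -0.224, 0.0149]
tool_rot: [[0.014, 0.107, -0.994], [0.004, -0.994, -0.107], [-1.0, -0.003, -0.015]]
force: [6.7, 1.4, -9.0]
opening: 0.278
```

```bash
python3 - <<'E'
from h import *
go();print(winv(arm.observe()["eef_pos"]))
E
```

```text
t 46.5 pos [ 0.4847 -0.224   0.0149] yaw -83.84 open 0.278 F [ 6.7  1.4 -9. ]
[-153.7 -144.1]
```

>>> {"op": "step_arm", "data": {"rows": [[0,0,0.3,0,-1],[0,0,0.1,0,-1]]}}

```text
time: 46.7
eef_pos: [0.4827, -0.2242, 0.015]
tool_rot: [[0.021, 0.108, -0.994], [0.005, -0.994, -0.108], [-1.0, -0.003, -0.021]]
force: [16.2, 0.2, -22.9]
opening: 0.287
```

```bash
python3 - <<'E'
from h import *
go();print(winv(arm.observe()["eef_pos"]))
E
```

```text
t 46.7 pos [ 0.4827 -0.2242  0.015 ] yaw -83.8 open 0.287 F [ 16.2   0.2 -22.9]
[-155.7 -144.1]
```

>>> {"op": "step_arm", "data": {"rows": [[0,0,0.08,0,-1],[0,0,0.08,0,-1],[0,0,0.08,0,-1],[0,0,0.08,0,-1]]}}

```text
time: 47.1
eef_pos: [0.4829, -0.2242, 0.015]
tool_rot: [[0.03, 0.109, -0.994], [0.006, -0.994, -0.109], [-1.0, -0.002, -0.031]]
force: [11.0, -0.8, -14.9]
opening: 0.282
```

>>> {"op": "step_arm", "data": {"rows": [[0,0,0,0,0.5],[0,0,0,0,0.5],[0,0,0,0,0.5],[0,0,0,0,0.5]]}}

```text
time: 47.5
eef_pos: [0.481, -0.2249, 0.0153]
tool_rot: [[0.029, 0.108, -0.994], [0.005, -0.994, -0.108], [-1.0, -0.002, -0.029]]
force: [0.4, -0.1, -0.7]
opening: 0.749
```

```bash
python3 - <<'E'
from h import *
go();print(winv(arm.observe()["eef_pos"]))
c=get("wrist"); save(c,"w22.png")
E
```

```text
t 47.5 pos [ 0.481  -0.2249  0.0153] yaw -83.79 open 0.749 F [ 0.4 -0.1 -0.7]
[-157.5 -144.6]
```

View pics/w22.png

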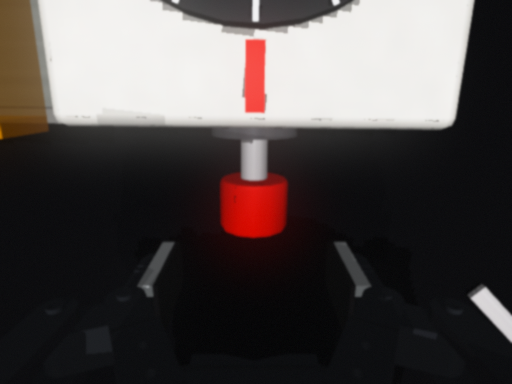

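>>> {"op": "step_arm", "data": {"rows": [[-1.5,0,0.5,0,0.5],[-2.5,0,0.3,0,0.5],[-3,0,0,0,0.5],[-3,0,0,0,0.5],[-3,0,0,0,0.5],[-3,0,0,0,0.5],[-3,0,0,0,0.5],[0,0,0,0,0.5],[0,0,0,0,0.5]]}}

```text
time: 48.45
eef_pos: [0.4651, -0.2264, 0.2122]
tool_rot: [[0.025, 0.109, -0.994], [0.005, -0.994, -0.109], [-1.0, -0.002, -0.026]]
force: [0.9, 0.3, -0.4]
opening: 0.749
```

```bash
python3 - <<'E'
from h import *
np.set_printoptions(precision=4,suppress=True)
go()
c=get("wrist"); save(c,"w23.png",None,1.4)
for ce,st in blobs(c,(0,150,60),(4,255,255),60)[0]: X=plane(c,ce,.032)[0];print(ce,st,X,winv(X))
c=get("side"); save(c,"s14.png",None,1.5)
c=get("scene"); save(c,"sc14.png",(100,90,440,345),2.3)
E
```

```text
t 48.45 pos [ 0.4651 -0.2264  0.2122] yaw -83.77 open 0.749 F [ 0.9  0.3 -0.4]
[254.6092  69.7816] [253  58   4  24  87] [ 0.5588 -0.2173  0.032 ] [ -79.3 -144.9]
[254.157  123.7226] [240 112  29  25 656] [ 0.5115 -0.2221  0.032 ] [-126.9 -144.9]
```

View pics/w23.png

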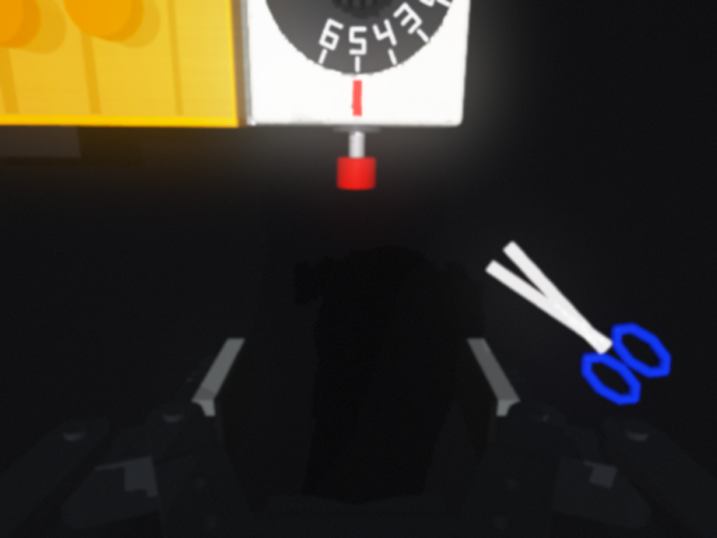

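View pics/s14.png

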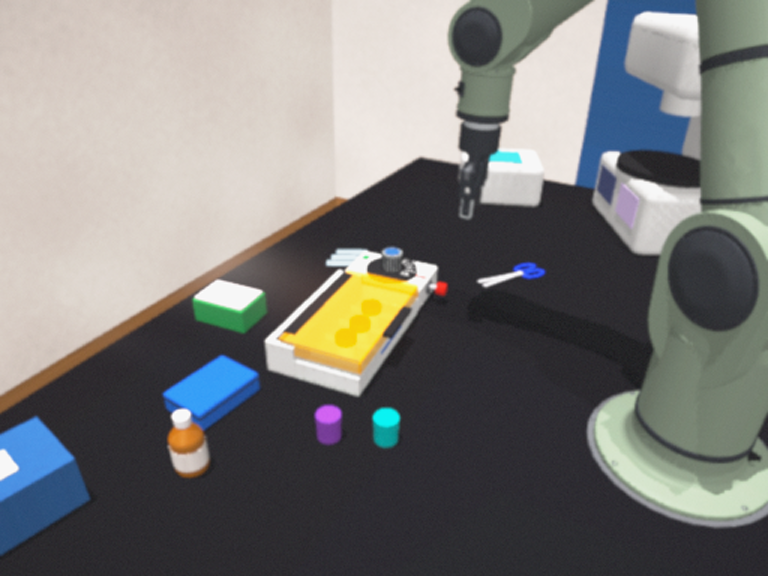

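View pics/sc14.png

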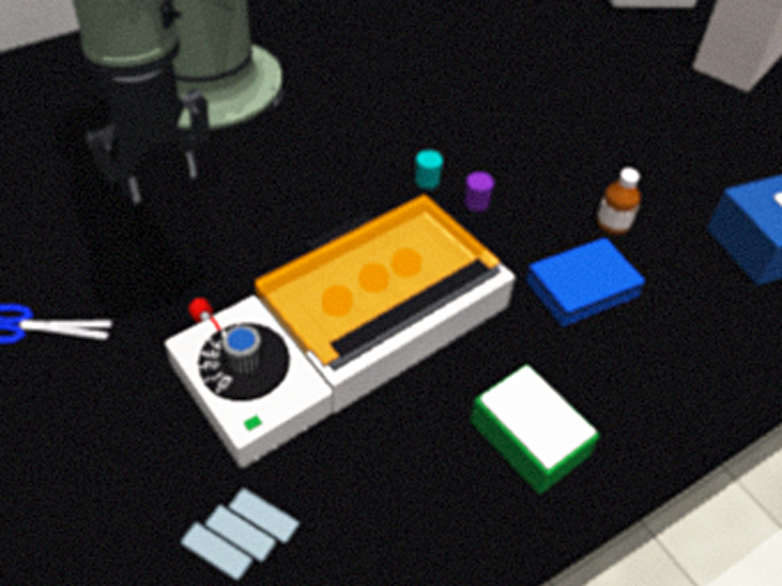

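```bash
python3 -c "
from bench import ticket; print(ticket.hand_in())"
```

```text
the job is handed in; nothing more can be done
None
```

The job is done and handed in at about 48 s on the robot's clock; the hand-in reports no verdict.

- **Pots:** The scene and side pictures showed three orange-capped pots. They stand upright in compartments 2, 3 and 4, one in each.
- **Lid:** I pushed it down from behind with closed fingers. At the end the fingertips rested 72.6 mm above the bench, against about 72 mm expected for fully closed, and the pictures show it level.
- **Sleeve:** It read 2 at the start. I turned it three numbers, and the last wrist picture shows the 5 tick on the red line.
- **Start knob:** I pulled it 30 mm, where the pull force rose to about 16 N, which is the stop. I held it there about half a second and let go. It sprang back to 127 mm in front of the warmer's origin, within about 2 mm of home.
- **Left alone:** The slide box, reagent bottle, scissors and the two look-alikes appear where they were in the last pictures. The gripper is clear and touching nothing.

**Not as gentle as wanted:** the lid swung down slowly, but the last 2 mm press against its stop briefly reached about 73 N at the fingertips. That is below the 120 N wrist limit, but harder than I meant. I am assuming the 40 N limit covers the arm and gripper body, not the fingertips.

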